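# Make up two sample kits from the bench stock

### The arm

A 6-joint arm with a two-finger parallel gripper is mounted at the origin on a cart in front of the work surface, level with it; the furniture and walls round the work are solid. World frame = base frame: x ahead of the robot, y to its left, z up, the work surface at z = 0. Lengths are in m, angles in rad, forces in N, time in s.
With the tool pointing down it reaches from about 0.35 to 0.975 m from the base axis. Payload 17.4 kg.
Tool frame: the origin (TCP) lies at the very end of the fingers, on their centre line; the grasp point (between the pads) lies 19 mm behind it; x points along the fingers, z is the direction in which the jaws open and shut, and the axes are right-handed (so a half turn about x gives the same grasp; the last joint's range is limited). The gripper opens to 85 mm and grips with 20 to 120 N. Pads are 22 mm wide; open, the fingers measure 114 mm over their backs; the gripper's body (76 mm by 85 mm) begins 54 mm behind the grasp point. The pads swing forward as they close: fully open they stand 13 mm farther back than shut.
Start: joints at [1.123, 0.116, 1.442, -0, 1.584, -0.038], TCP at [0.269, 0.619, 0.231] pointing down, gripper open.
Joint ranges: [-2.83, 2.83], [-0.83, 2.19], [0.07, 2.5], [-1.14, 4.28], [0.01, 3], [-2.97, 2.97]. Speed limits (rad/s): [1.89, 1.89, 2.22, 3.14, 3.14, 3.14].

### API

Orientations are given as a rotation vector (axis times angle).
In Python, from workcell import sensors, snapshot, camera_model, ticket gives the robot as it stands. The module is installed in compiled form; this text tells all that it offers.
- The arm moves only by the tool move_arm, never from a script. Its argument "deltas" is a list of rows, each a list of 6 numbers: the shift along the tool's x, y, z as a fraction of full scale, then the turn, a rotation vector about the tool's x, y, z as a fraction of full scale. A call has 1 to 5 rows; each row shifts and turns the commanded pose from where the row before left it, along the tool's axes as they then stand; what a row does not reach is not made up. Full scale, the value 1, is 25 mm for a shift and 0.08 rad for a turn. A row lasts 1/12 s, in which the tool goes at most 41.7 mm and 7.16 degrees, less where a joint would pass 70% of its speed; a pose out of reach is approached as far as the arm can. A call with a number of a shift or a turn outside -1 to 1 is refused whole. A call with a gripper value outside its range is refused whole. "jaw" is the closure, from -1 (fully open) to 1 (shut), set as the call begins (left out, the last holds). The fingers move at their own pace and stop on an object; the grip force is fixed at half the most. Time passes only in rows, so rows that do not move let the fingers close. It gives the time, the measured TCP pose, the force and the opening at its end, in the units of the state.
- sensors.get_state(): the state, without advancing time (a new reading comes with each control period).
- snapshot(name): name is "side" or "top"; returns (picture, depth): 384x512x3 uint8, red, green, blue; 384x512 float32, m along the optical axis (not along the pixel's ray), 0 where there is no reading.
- camera_model(name): a dict with "fx", "fy", "cx", "cy" (pixels), "pose" (4x4, takes a point from camera to world coordinates). Camera axes: x right, y down, z forward; pixel columns grow to the right and rows downward; lengths in m; the calibration is good to about 2 mm. A picture is of the moment at which its call begins. camera_model takes no time and is no camera call.
- ticket.finish_job(): hands the job in, once; it reports no verdict.
The state is a dict: "time": time; "joints": joint angles; "qvel": joint speeds; "effort": joint torques, N m; "tool_pos": TCP position; "eef_rot": TCP orientation; "contact_force": force on the tool from outside, world axes, zero at the start; "wrist_torque": the same for the moment, N m; "grip_width": finger opening in m.
Only numpy, scipy, OpenCV 4.12 (cv2) and the standard library are available. Lean on these libraries where they do the work, as an engineer would, in place of code of your own. Each camera call takes 0.05 s, during which the arm holds its last target. There are 200 camera calls.

### The job

Make up the two kit trays from the stock standing just behind them on the bench (not the dropper bottle at the far edge): the short tray with two recesses gets a dropper bottle and the low cuvette cassette, the long tray with three recesses gets the other dropper bottle, the tall cuvette cassette and the vial. Set each thing upright and fully down in the recess that is shaped for it, and leave the stopper, the brass tin and the tape roll where they are.

Things in the scene. Friction and masses are not known exactly. Their poses are not given: they have to be found in the camera images.
- tray_two: short kit tray, fixed: black foam block in an aluminium frame, 90 (x) by 166 mm (y), 21 mm high, TWO recesses in a row along y. Origin: centre of underside, z up. Recess floors are light grey, 5 mm above the underside (16 mm deep). Round recess, 50 mm across, for a bottle: centre x 0, y -43 mm. Rectangular recess, 58 (x) by 64 mm (y), for a cassette: centre x 0, y +35 mm
- tray_three: long kit tray, fixed: same make, 90 (x) by 220 mm (y), 21 mm high, THREE recesses in a row along y. Origin: centre of underside, z up. Recess floors 5 mm above the underside (16 mm deep). Round, 50 mm across, for a bottle: x 0, y -72 mm. Rectangular, 58 (x) by 64 mm (y), for a cassette: x 0, y +6 mm. Round, 36 mm across, for the vial: x 0, y +76 mm
- bottle_a: first amber glass dropper bottle with black collar and red rubber bulb, upright; 37x35 mm body up to 60 mm height, 98 mm tall (collar 22, bulb 14 mm wide). 60 g. Origin at the centre of its underside, z up. The two are alike and interchangeable, one for each tray; a third one at the far edge of the bench, left of the stirrer, is not stock
- bottle_b: second amber glass dropper bottle with black collar and red rubber bulb, upright; 37x35 mm body up to 60 mm height, 98 mm tall (collar 22, bulb 14 mm wide). 60 g. Origin at the centre of its underside, z up. The two are alike and interchangeable, one for each tray; a third one at the far edge of the bench, left of the stirrer, is not stock
- cassette_low: the low cuvette cassette: closed box with a grey lid over a thin light blue base, 47 mm (along its x, with a small clasp on the front at -x) by 53 mm (along its y), only 34 mm high; best gripped across x. 45 g. Origin at the centre of its underside, z up
- cassette_tall: the tall cuvette cassette: same grey lid over a deep light blue base, 47 mm (x) by 53 mm (y), 50 mm high; best gripped across x. 45 g. Origin at the centre of its underside, z up
- vial: small clear screw-cap glass vial, upright, 23 mm in diameter up to 40 mm height, then a white cap 19 mm in diameter, 50 mm tall in all. 14 g. Origin at the centre of its underside, z up
- stopper: black rubber stopper standing among the stock, 18 mm in diameter, 20 mm high; not wanted in a kit. Origin at the centre of its underside
- brass_tin: small round brass-coloured tin among the stock, 41 mm in diameter, 10 mm high; not wanted in a kit. Origin at the centre of its underside
- tape: roll of masking tape lying flat among the stock, 68 mm in diameter, 18 mm high; not wanted in a kit. Origin at the centre of its underside
Things that resemble listed ones, but are neither listed nor needed, are in the scene too. What is shaped like the cassette_tall but green or orange is not meant.

How it is judged:
By the outcome, as a careful person would: the job done as asked, in the order asked, and still so for the second after the job is handed in, with the robot touching nothing.
It also fails if it takes over 112 s, if anything falls off the work surface, if the arm or the gripper's body presses on something with over 40 N, if the wrist force passes 120 N, or if a joint passes its speed limit or range.

## Working session

There is one attempt and no reset: what is moved stays moved. The work goes in short steps, Python scripts to look and compute and a tool call to move; the robot and the scene stay as the last step left them, time stands still between calls to the robot, and variables do not carry over. Pictures are saved under pics/ and viewed, about 12 in all and at most 16, crops included, and the job is handed in when it is done.

Besides the shell and the picture viewer there is one more tool, called after "Request:" by a JSON object that holds its "api" and its "payload". move_arm: Moves the arm, as the interface text tells. Shift numbers are shares of 25 mm and turn numbers shares of 0.08 rad, none past 1 either way. Its arguments: {"type":"object","properties":{"deltas":{"type":"array","items":{"type":"array","items":{"type":"number","minimum":-1,"maximum":1}}},"jaw":{"type":"number"}},"required":["deltas"]}

```bash
mkdir -p pics; cat > h.py <<'E'
import numpy as np, cv2
from workcell import sensors, snapshot, camera_model, ticket
def snap(n,tag):
    p,d=snapshot(n); cv2.imwrite(f'pics/{tag}.png',p[:,:,::-1]); np.save(f'pics/{tag}.npy',d); return p,d
def world(n,d):
    m=camera_model(n); v,u=np.mgrid[0:d.shape[0],0:d.shape[1]]
    P=np.stack([(u-m['cx'])/m['fx']*d,(v-m['cy'])/m['fy']*d,d,np.ones_like(d)],-1)
    return (P@np.array(m['pose']).T)[...,:3]
E
python3 - <<'E'
from h import *
for n in('side','top'):
    snap(n,n+'0'); m=camera_model(n); print(n,m['fx'],np.round(m['pose'],3).tolist())
s=sensors.get_state(); print(s)
a=cv2.imread('pics/top0.png'); cv2.imwrite('pics/top0b.png',cv2.resize(a,(800,600),interpolation=cv2.INTER_CUBIC))
E
```

```text
side 441.5623757413365 [[1.0, -0.02, 0.017, 0.555], [-0.024, -0.436, 0.9, -1.125], [-0.01, -0.9, -0.436, 0.603], [0.0, 0.0, 0.0, 1.0]]
top 407.85688909019717 [[0.017, -0.998, 0.061, 0.499], [-1.0, -0.016, 0.02, 0.041], [-0.019, -0.061, -0.998, 1.227], [0.0, 0.0, 0.0, 1.0]]
{'time': 0.1, 'joints': array([ 1.12326292e+00,  1.16426090e-01,  1.44218693e+00,  1.32405149e-05,
        1.58398602e+00, -3.77952680e-02]), 'qvel': array([-0.00087715, -0.00135724, -0.00151677,  0.00029523, -0.00013391,
       -0.00065195]), 'effort': array([ 1.07392196e-03, -7.33657837e+01, -6.33791971e+01, -1.08683346e-04,
        5.39964734e-03, -5.48299249e-05]), 'tool_pos': array([0.2688301 , 0.61897869, 0.2306512 ]), 'eef_rot': array([-0.90284034,  1.37651518,  0.90200378]), 'contact_force': array([ 0.31305528, -0.38740978,  0.38478884]), 'wrist_torque': array([ 0.03831191, -0.00415311, -0.02940435]), 'grip_width': 0.0854762105331716}
```

View pics/top0b.png

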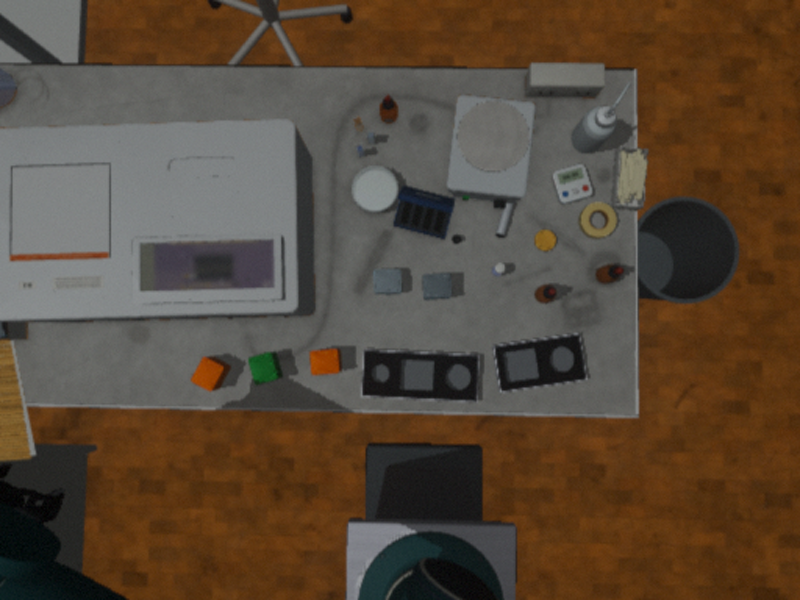

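View pics/side0.png

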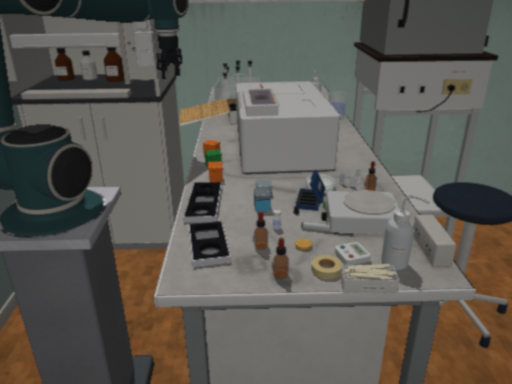

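Top view (800x600 scale): short tray at (540,362), long tray at (420,375). Cassettes are at (388,280) and (437,286), bottles at (545,293) and (609,273), vial at (500,268), stopper at (457,239), tin at (545,240) and tape at (598,219). The side view shows the same layout. Next I'll measure them with depth.

```bash
python3 - <<'E'
from h import *
for n in('top','side'):
    d=np.load(f'pics/{n}0.npy'); W=world(n,d)
    if n=='top':
        for (u,v) in [(330,187),(300,205),(380,220)]: print('table',W[v,u])
    z=W[...,2]; x=W[...,0];y=W[...,1]
    m=((z>0.013)&(z<0.16)&(x>0.3)&(x<0.72)&(y>-.42)&(y<.22)&(d>0)).astype(np.uint8)
    k,l,st,c=cv2.connectedComponentsWithStats(m,connectivity=4)
    for i in range(1,k):
        if st[i,4]<12: continue
        q=W[l==i]; t=q[q[:,2]>q[:,2].max()-.008]
        r=cv2.minAreaRect(t[:,:2].astype(np.float32)*1000); 
        print(n,i,st[i],'cpx',c[i].round(),'zmax',q[:,2].max().round(3),'topc',t.mean(0).round(4),'rect',np.round(r[0]),np.round(r[1]),round(r[2]),'bb',q[:,:2].min(0).round(3),q[:,:2].max(0).round(3))
a=cv2.imread('pics/top0.png')[140:270,215:425]; a=cv2.resize(a,None,fx=3.8,fy=3.8,interpolation=cv2.INTER_CUBIC); cv2.imwrite('pics/c1.png',a)
a=cv2.imread('pics/side0.png')[160:290,170:370]; a=cv2.resize(a,None,fx=4,fy=4,interpolation=cv2.INTER_CUBIC); cv2.imwrite('pics/c2.png',a)
E
```

```text
table [ 0.58915645 -0.15603831  0.00066187]
table [ 5.33612167e-01 -6.67302542e-02 -4.37656553e-04]
table [ 0.49283775 -0.30358622  0.00684121]
top 6 [318 143   7   9  43] cpx [321. 146.] zmax 0.022 topc [ 0.709  -0.1252  0.0172] rect [ 709. -124.] [17. 23.] 76 bb [ 0.695 -0.135] [ 0.72  -0.117]
top 14 [373 144  21   8 111] cpx [383. 147.] zmax 0.023 topc [ 0.7094 -0.3091  0.0182] rect [ 708. -310.] [22. 60.] 1 bb [ 0.697 -0.339] [ 0.719 -0.28 ]
top 21 [266 147  12   3  15] cpx [272. 148.] zmax 0.02 topc [0.702  0.0216 0.0176] rect [704.  21.] [33.  6.] 79 bb [0.699 0.005] [0.706 0.038]
top 32 [290 150   5   5  20] cpx [292. 152.] zmax 0.023 topc [ 0.691  -0.0394  0.0195] rect [691. -40.] [12. 12.] 1 bb [ 0.685 -0.046] [ 0.697 -0.034]
top 43 [315 168   9   8  54] cpx [319. 172.] zmax 0.056 topc [ 0.6321 -0.1181  0.0504] rect [ 632. -118.] [14. 17.] 45 bb [ 0.621 -0.129] [ 0.642 -0.107]
top 44 [382 169  17  13 162] cpx [389. 174.] zmax 0.102 topc [ 0.6257 -0.324   0.0978] rect [ 625. -324.] [8. 8.] 4 bb [ 0.608 -0.336] [ 0.642 -0.305]
top 45 [239 172  18  16 275] cpx [247. 179.] zmax 
[... 1677 characters left out ...]
   0.0971] rect [ 587. -208.] [11.  7.] 13 bb [ 0.568 -0.227] [ 0.605 -0.2  ]
side 9 [ 189  221   43   42 1107] cpx [209. 243.] zmax 0.027 topc [ 0.46   -0.2122  0.023 ] rect [ 458. -199.] [ 90. 169.] 9 bb [ 0.403 -0.287] [ 0.516 -0.111]
side 10 [302 222   9   5  41] cpx [306. 224.] zmax 0.022 topc [ 0.7092 -0.1285  0.0188] rect [ 708. -129.] [11. 22.] 76 bb [ 0.698 -0.137] [ 0.719 -0.121]
side 11 [272 237  17  39 450] cpx [281. 259.] zmax 0.101 topc [ 0.6266 -0.3268  0.0969] rect [ 627. -326.] [11.  8.] 5 bb [ 0.607 -0.343] [ 0.643 -0.316]
side 27 [312 256  13  19 143] cpx [317. 265.] zmax 0.023 topc [ 0.7096 -0.3127  0.0197] rect [ 709. -310.] [22. 63.] 0 bb [ 0.698 -0.342] [ 0.72  -0.278]
```

View pics/c1.png

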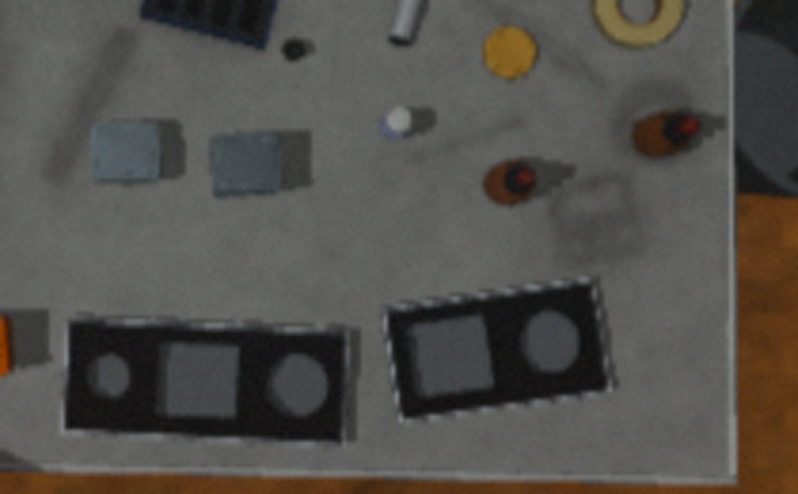

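View pics/c2.png

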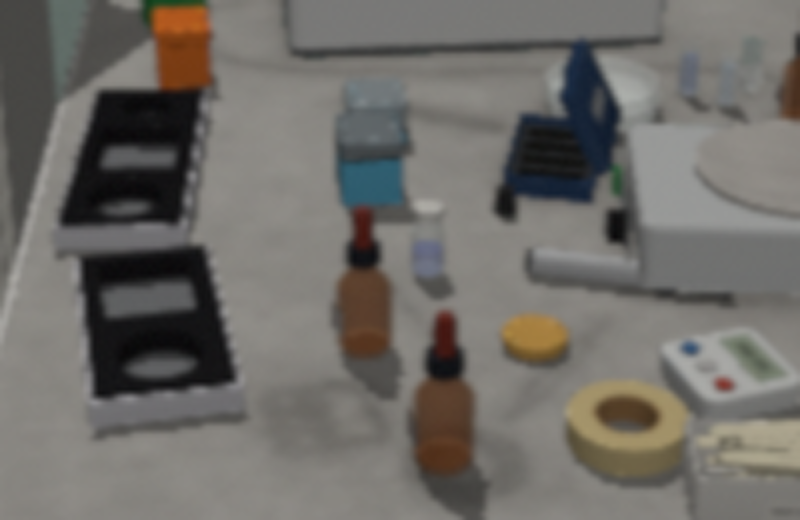

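Both cameras agree to a few mm: bottle a (0.586,-0.207), bottle b (0.626,-0.325), vial (0.632,-0.120), tall cassette (0.598,-0.004), low cassette (0.606,0.091). Tray two is at (0.4585,-0.199) with yaw about +9.6°, tray three at (0.4295,0.026) with yaw about -1°. I'll check the recesses and set up a move calculator.

```bash
cat >> h.py <<'E'
from scipy.spatial.transform import Rotation as R
def plan(*tg, start=None):
    """targets (x,y,z,yaw deg of jaw axis z wrt world +-x); prints tool-frame total shift/turn in full-scale units and rows"""
    s=sensors.get_state(); p=s['tool_pos']; r=R.from_rotvec(s['eef_rot'])
    print('t',round(s['time'],2),'pos',p.round(4),'w',round(s['grip_width'],4),'F',s['contact_force'].round(1),'zaxis',r.as_matrix()[:,2].round(3),'xaxis',r.as_matrix()[:,0].round(3))
    for x,y,z,yaw in tg:
        a=np.radians(yaw); zz=np.array([np.cos(a),np.sin(a),0])
        if zz@r.as_matrix()[:,2]<0: zz=-zz
        xx=np.array([0,0,-1.]); T=R.from_matrix(np.stack([xx,np.cross(zz,xx),zz],1))
        d=r.inv().apply(np.array([x,y,z])-p)/.025; w=(r.inv()*T).as_rotvec()/.08
        n=int(np.ceil(max(abs(np.r_[d,w])))); print((x,y,z,yaw),'shift',d.round(2),'turn',w.round(2),'rows',n,'per row',np.round(np.r_[d,w]/max(n,1),2))
        p=np.array([x,y,z]); r=T
E
python3 - <<'E'
from h import *
plan((.269,.619,.231,0),(.42,.3,.2,0),(.44,.0,.2,0),(.5865,-.207,.2,0))
# recess floors
for n in('top','side'):
    d=np.load(f'pics/{n}0.npy'); W=world(n,d); g=cv2.imread(f'pics/{n}0.png').max(2)
    m=((g>70)&(W[...,2]<.016)&(W[...,2]>-.004)).astype(np.uint8)
    for c,nm in(((.4657,-.2414),'2round'),((.4527,-.1645),'2rect'),((.428,-.047),'3round'),((.4296,.031),'3rect'),((.431,.101),'3vial')):
        i=(m>0)&(np.hypot(W[...,0]-c[0],W[...,1]-c[1])<.043)
        k,l,st,_=cv2.connectedComponentsWithStats(i.astype(np.uint8)); j=1+np.argmax(st[1:,4]); q=W[l==j]
        rr=cv2.minAreaRect(q[:,:2].astype(np.float32)*1000); print(n,nm,'exp',c,'bbmid',((q.min(0)+q.max(0))/2).round(4),'size',(q.max(0)-q.min(0)).round(3),round(rr[2],1),len(q))
E
```

```text
t 0.1 pos [0.2688 0.619  0.2307] w 0.0855 F [ 0.3 -0.4  0.4] zaxis [ 0.398  0.917 -0.001] xaxis [-0.    -0.001 -1.   ]
(0.269, 0.619, 0.231, 0) shift [-0.01 -0.01  0.  ] turn [ 1.451e+01 -1.000e-02  1.000e-02] rows 15 per row [-0.   -0.    0.    0.97 -0.    0.  ]
(0.42, 0.3, 0.2, 0) shift [  1.24 -12.76   6.04] turn [0. 0. 0.] rows 13 per row [ 0.1  -0.98  0.46  0.    0.    0.  ]
(0.44, 0.0, 0.2, 0) shift [  0.  -12.    0.8] turn [0. 0. 0.] rows 12 per row [ 0.   -1.    0.07  0.    0.    0.  ]
(0.5865, -0.207, 0.2, 0) shift [ 0.   -8.28  5.86] turn [0. 0. 0.] rows 9 per row [ 0.   -0.92  0.65  0.    0.    0.  ]
top 2round exp (0.4657, -0.2414) bbmid [ 0.4637 -0.2438  0.0052] size [0.038 0.033 0.011] 70.1 94
top 2rect exp (0.4527, -0.1645) bbmid [ 0.4519 -0.1675  0.0054] size [0.054 0.053 0.012] 8.6 249
top 3round exp (0.428, -0.047) bbmid [ 0.4275 -0.048   0.0053] size [0.039 0.033 0.013] 55.5 127
top 3rect exp (0.4296, 0.031) bbmid [0.4288 0.0295 0.0055] size [0.051 0.051 0.013] 0.2 277
top 3vial exp (0.431, 0.101) bbmid [0.4307 0.0993 0.0046] size [0.026 0.018 0.012] 0.4 51
side 2round exp (0.4657, -0.2414) bbmid [ 0.4728 -0.2785  0.0081] size [0.039 0.011 0.015] 13.9 96
side 2rect exp (0.4527, -0.1645) bbmid [ 0.4501 -0.1555  0.008 ] size [0.055 0.038 0.006] 9.4 138
side 3round exp (0.428, -0.047) bbmid [ 0.4279 -0.0811  0.0077] size [0.052 0.011 0.016] 85.3 75
side 3rect exp (0.4296, 0.031) bbmid [0.4292 0.0457 0.0078] size [0.051 0.028 0.005] 5.6 62
side 3vial exp (0.431, 0.101) bbmid [0.4237 0.0599 0.0073] size [0. 0. 0.] 0.0 1
```

Request:
{"api": "move_arm", "payload": {"deltas": [[0, 0, 0, 0.97, 0, 0], [0, 0, 0, 0.97, 0, 0], [0, 0, 0, 0.97, 0, 0], [0, 0, 0, 0.97, 0, 0], [0, 0, 0, 0.97, 0, 0]], "jaw": -1}}

```text
time: 0.52
tool_pos: [0.2689, 0.619, 0.2308]
eef_rot: [-0.602, 1.486, 0.601]
contact_force: [0.5, -0.1, 0.2]
grip_width: 0.0857
```

Request:
{"api": "move_arm", "payload": {"deltas": [[0, 0, 0, 0.97, 0, 0], [0, 0, 0, 0.97, 0, 0], [0, 0, 0, 0.97, 0, 0], [0, 0, 0, 0.97, 0, 0], [0, 0, 0, 0.97, 0, 0]]}}

```text
time: 0.93
tool_pos: [0.2689, 0.619, 0.2308]
eef_rot: [-0.3, 1.55, 0.299]
contact_force: [-0.2, 0.2, -0.1]
grip_width: 0.0853
```

Request:
{"api": "move_arm", "payload": {"deltas": [[0, 0, 0, 0.97, 0, 0], [0, 0, 0, 0.97, 0, 0], [0, 0, 0, 0.97, 0, 0], [0, 0, 0, 0.97, 0, 0], [0, 0, 0, 0.97, 0, 0]]}}

```text
time: 1.35
tool_pos: [0.2689, 0.619, 0.2308]
eef_rot: [0.005, 1.571, -0.006]
contact_force: [-0.7, 0.4, 0.6]
grip_width: 0.0854
```

Request:
{"api": "move_arm", "payload": {"deltas": [[0.1, -0.98, 0.46, 0, 0, 0], [0.1, -0.98, 0.46, 0, 0, 0], [0.1, -0.98, 0.46, 0, 0, 0], [0.1, -0.98, 0.46, 0, 0, 0], [0.1, -0.98, 0.46, 0, 0, 0]]}}

```text
time: 1.77
tool_pos: [0.3263, 0.4952, 0.2182]
eef_rot: [0.002, 1.571, -0.003]
contact_force: [0.3, 0.2, -0.2]
grip_width: 0.0853
```

Request:
{"api": "move_arm", "payload": {"deltas": [[0.1, -0.98, 0.46, 0, 0, 0], [0.1, -0.98, 0.46, 0, 0, 0], [0.1, -0.98, 0.46, 0, 0, 0], [0.1, -0.98, 0.46, 0, 0, 0], [0.1, -0.98, 0.46, 0, 0, 0]]}}

```text
time: 2.18
tool_pos: [0.3834, 0.3725, 0.2059]
eef_rot: [0.002, 1.571, -0.002]
contact_force: [-0.1, -0.1, -0.8]
grip_width: 0.0856
```

Request:
{"api": "move_arm", "payload": {"deltas": [[0.1, -0.98, 0.46, 0, 0, 0], [0.1, -0.98, 0.46, 0, 0, 0], [0.1, -0.98, 0.46, 0, 0, 0], [0, -1, 0.07, 0, 0, 0], [0, -1, 0.07, 0, 0, 0]]}}

```text
time: 2.6
tool_pos: [0.4209, 0.2488, 0.1982]
eef_rot: [0.002, 1.572, -0.003]
contact_force: [0.2, 0.0, 0.3]
grip_width: 0.0859
```

Request:
{"api": "move_arm", "payload": {"deltas": [[0, -1, 0.07, 0, 0, 0], [0, -1, 0.07, 0, 0, 0], [0, -1, 0.07, 0, 0, 0], [0, -1, 0.07, 0, 0, 0], [0, -1, 0.07, 0, 0, 0]]}}

```text
time: 3.02
tool_pos: [0.4289, 0.1239, 0.1986]
eef_rot: [0.002, 1.571, -0.002]
contact_force: [-0.1, 1.0, -0.6]
grip_width: 0.0853
```

Request:
{"api": "move_arm", "payload": {"deltas": [[0, -1, 0.07, 0, 0, 0], [0, -1, 0.07, 0, 0, 0], [0, -1, 0.07, 0, 0, 0], [0, -1, 0.07, 0, 0, 0], [0, -1, 0.07, 0, 0, 0]]}}

```text
time: 3.43
tool_pos: [0.4373, -0.0011, 0.1987]
eef_rot: [0.002, 1.571, -0.002]
contact_force: [1.0, 1.1, -0.9]
grip_width: 0.0853
```

```bash
python3 -c "
from h import *
plan((.5865,-.207,.2,0),(.5865,-.207,.032,0))"
```

```text
t 3.43 pos [ 0.4373 -0.0011  0.1987] w 0.0853 F [ 1.   1.1 -0.9] zaxis [ 1.    -0.003 -0.   ] xaxis [-0. -0. -1.]
(0.5865, -0.207, 0.2, 0) shift [-0.05 -8.22  5.99] turn [-0.04 -0.    0.  ] rows 9 per row [-0.01 -0.91  0.67 -0.   -0.    0.  ]
(0.5865, -0.207, 0.032, 0) shift [6.72 0.   0.  ] turn [0. 0. 0.] rows 7 per row [0.96 0.   0.   0.   0.   0.  ]
```

Request:
{"api": "move_arm", "payload": {"deltas": [[0, -0.91, 0.66, 0, 0, 0], [0, -0.91, 0.66, 0, 0, 0], [0, -0.91, 0.66, 0, 0, 0], [0, -0.91, 0.66, 0, 0, 0], [0, -0.91, 0.66, 0, 0, 0]]}}

```text
time: 3.85
tool_pos: [0.5202, -0.1152, 0.1985]
eef_rot: [0.003, 1.571, -0.002]
contact_force: [0.8, 0.7, 0.3]
grip_width: 0.0855
```

Request:
{"api": "move_arm", "payload": {"deltas": [[0, -0.91, 0.66, 0, 0, 0], [0, -0.91, 0.66, 0, 0, 0], [0, -0.91, 0.66, 0, 0, 0], [0, -0.94, 0.68, 0, 0, 0], [0, 0, 0, 0, 0, 0]]}}

```text
time: 4.27
tool_pos: [0.5874, -0.209, 0.1975]
eef_rot: [0.004, 1.572, -0.004]
contact_force: [1.1, -0.2, -0.2]
grip_width: 0.0852
```

Request:
{"api": "move_arm", "payload": {"deltas": [[0.6, 0, 0, 0, 0, 0], [0.6, 0, 0, 0, 0, 0], [0.6, 0, 0, 0, 0, 0], [0.6, 0, 0, 0, 0, 0], [0, 0, 0, 0, 0, 0]]}}

```text
time: 4.68
tool_pos: [0.5843, -0.2047, 0.1343]
eef_rot: [0.003, 1.575, -0.0]
contact_force: [-0.3, 0.5, -0.2]
grip_width: 0.0855
```

```bash
python3 -c "
from h import *
plan((.5865,-.207,.034,0))
p,d=snap('side','s1'); cv2.imwrite('pics/s1c.png',cv2.resize(p[140:290,180:380,::-1],None,fx=4,fy=4,interpolation=cv2.INTER_CUBIC))"
```

```text
t 4.68 pos [ 0.5843 -0.2047  0.1343] w 0.0855 F [-0.3  0.5 -0.2] zaxis [ 1.    -0.002 -0.005] xaxis [-0.005  0.002 -1.   ]
(0.5865, -0.207, 0.034, 0) shift [ 4.01 -0.1   0.11] turn [-0.03 -0.06 -0.02] rows 5 per row [ 0.8  -0.02  0.02 -0.01 -0.01 -0.  ]
```

View pics/s1c.png

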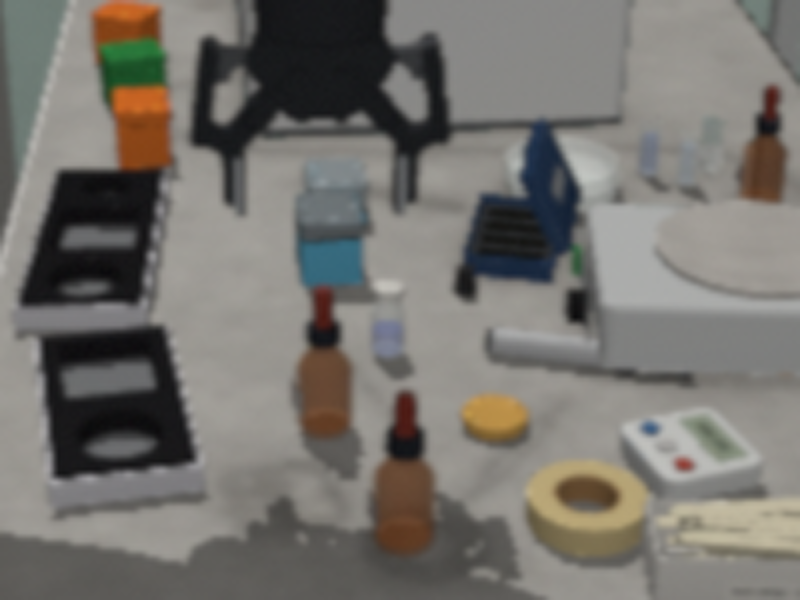

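Side crop: the open jaws (235 and 405, centre about 320) are centred over bottle a, whose bulb is at 323. Going down and gripping.

Request:
{"api": "move_arm", "payload": {"deltas": [[0.8, -0.02, 0.02, 0, 0, 0], [0.8, -0.02, 0.02, 0, 0, 0], [0.8, -0.02, 0.02, 0, 0, 0], [0.8, -0.02, 0.02, 0, 0, 0], [0.8, -0.02, 0.02, 0, 0, 0]]}}

```text
time: 5.15
tool_pos: [0.5888, -0.2082, 0.0388]
eef_rot: [0.002, 1.57, -0.002]
contact_force: [0.1, -0.2, -0.1]
grip_width: 0.0853
```

Request:
{"api": "move_arm", "payload": {"deltas": [[0, 0, 0, 0, 0, 0], [0, 0, 0, 0, 0, 0], [0, 0, 0, 0, 0, 0], [0, 0, 0, 0, 0, 0], [0, 0, 0, 0, 0, 0]], "jaw": 1}}

```text
time: 5.57
tool_pos: [0.5892, -0.2087, 0.041]
eef_rot: [0.002, 1.569, -0.003]
contact_force: [-3.8, 0.6, 9.2]
grip_width: 0.0304
```

Request:
{"api": "move_arm", "payload": {"deltas": [[0, 0, 0, 0, 0, 0], [0, 0, 0, 0, 0, 0], [0, 0, 0, 0, 0, 0], [0, 0, 0, 0, 0, 0], [0, 0, 0, 0, 0, 0]]}}

```text
time: 5.98
tool_pos: [0.5892, -0.2087, 0.0411]
eef_rot: [0.001, 1.569, -0.003]
contact_force: [-3.4, 1.8, 9.6]
grip_width: 0.03
```

```bash
python3 -c "
from h import *
plan((.5865,-.207,.09,0),(.4655,-.2415,.09,0),(.4655,-.2415,.039,0))
p,d=snap('side','s2')"
```

```text
t 5.98 pos [ 0.5892 -0.2087  0.0411] w 0.03 F [-3.4  1.8  9.6] zaxis [ 1.    -0.003  0.002] xaxis [ 0.002 -0.001 -1.   ]
(0.5865, -0.207, 0.09, 0) shift [-1.96  0.07 -0.1 ] turn [-0.04  0.03  0.01] rows 2 per row [-0.98  0.03 -0.05 -0.02  0.01  0.01]
(0.4655, -0.2415, 0.09, 0) shift [ 0.   -1.38 -4.84] turn [0. 0. 0.] rows 5 per row [ 0.   -0.28 -0.97  0.    0.    0.  ]
(0.4655, -0.2415, 0.039, 0) shift [2.04 0.   0.  ] turn [0. 0. 0.] rows 3 per row [0.68 0.   0.   0.   0.   0.  ]
```

Width 30 mm is below the body's 35 mm, so the pads hold the shoulder (grasp point at z = 60 mm). I'll open, go 11 mm lower and grip again.

Request:
{"api": "move_arm", "payload": {"deltas": [[0, 0, 0, 0, 0, 0], [0, 0, 0, 0, 0, 0], [0, 0, 0, 0, 0, 0], [0, 0, 0, 0, 0, 0], [0, 0, 0, 0, 0, 0]], "jaw": -1}}

```text
time: 6.45
tool_pos: [0.5885, -0.2083, 0.0389]
eef_rot: [0.002, 1.571, -0.002]
contact_force: [-0.7, 0.4, -0.4]
grip_width: 0.0856
```

```bash
python3 -c "
from h import *
plan((.5865,-.207,.03,0))
p,d=snap('side','s2'); cv2.imwrite('pics/s2c.png',cv2.resize(p[180:280,220:340,::-1],None,fx=5,fy=5,interpolation=cv2.INTER_CUBIC))"
```

```text
t 6.45 pos [ 0.5885 -0.2083  0.0389] w 0.0856 F [-0.7  0.4 -0.4] zaxis [ 1.    -0.003  0.   ] xaxis [ 0. -0. -1.]
(0.5865, -0.207, 0.03, 0) shift [ 0.35  0.05 -0.08] turn [-0.04  0.    0.  ] rows 1 per row [ 0.35  0.05 -0.08 -0.04  0.    0.  ]
```

View pics/s2c.png

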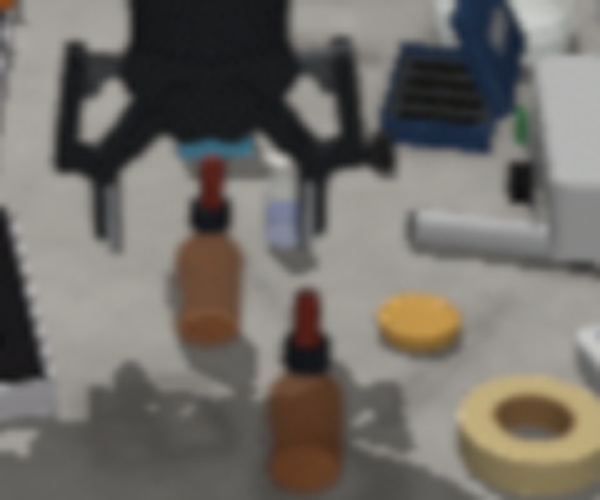

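The bottle is upright at (210,250), between the open fingers (115 and 310), with the tips at shoulder height. Lowering 8 mm.

Request:
{"api": "move_arm", "payload": {"deltas": [[0.16, 0.03, -0.03, 0, 0, 0], [0.16, 0.02, -0.03, 0, 0, 0], [0, 0, 0, 0, 0, 0]]}}

```text
time: 6.75
tool_pos: [0.5863, -0.2068, 0.0295]
eef_rot: [0.003, 1.572, -0.002]
contact_force: [-0.8, 0.2, -0.0]
grip_width: 0.0858
```

Request:
{"api": "move_arm", "payload": {"deltas": [[0, 0, 0, 0, 0, 0], [0, 0, 0, 0, 0, 0], [0, 0, 0, 0, 0, 0], [0, 0, 0, 0, 0, 0], [0, 0, 0, 0, 0, 0]], "jaw": 1}}

```text
time: 7.17
tool_pos: [0.5871, -0.2072, 0.0314]
eef_rot: [0.002, 1.57, -0.003]
contact_force: [0.0, 0.0, 0.7]
grip_width: 0.0321
```

Request:
{"api": "move_arm", "payload": {"deltas": [[0, 0, 0, 0, 0, 0], [0, 0, 0, 0, 0, 0], [0, 0, 0, 0, 0, 0]]}}

```text
time: 7.42
tool_pos: [0.5871, -0.2072, 0.0313]
eef_rot: [0.002, 1.57, -0.003]
contact_force: [-2.3, -0.9, 5.6]
grip_width: 0.032
```

Request:
{"api": "move_arm", "payload": {"deltas": [[-0.4, 0, 0, 0, 0, 0], [-0.6, 0, 0, 0, 0, 0], [-0.6, 0, 0, 0, 0, 0], [0, 0, 0, 0, 0, 0]]}}

```text
time: 7.75
tool_pos: [0.5883, -0.2076, 0.0747]
eef_rot: [0.001, 1.567, -0.004]
contact_force: [0.4, -0.8, -0.3]
grip_width: 0.0322
```

```bash
python3 -c "
from h import *
plan((.4655,-.2415,.09,0),(.4655,-.2415,.039,0))
p,d=snap('side','s3'); cv2.imwrite('pics/s3c.png',cv2.resize(p[180:280,220:340,::-1],None,fx=5,fy=5,interpolation=cv2.INTER_CUBIC))"
```

```text
t 7.75 pos [ 0.5883 -0.2076  0.0747] w 0.0322 F [ 0.4 -0.8 -0.3] zaxis [ 1.    -0.003  0.004] xaxis [ 0.004 -0.002 -1.   ]
(0.4655, -0.2415, 0.09, 0) shift [-0.63 -1.37 -4.91] turn [-0.04  0.05  0.02] rows 5 per row [-0.13 -0.27 -0.98 -0.01  0.01  0.  ]
(0.4655, -0.2415, 0.039, 0) shift [2.04 0.   0.  ] turn [0. 0. 0.] rows 3 per row [0.68 0.   0.   0.   0.   0.  ]
```

View pics/s3c.png

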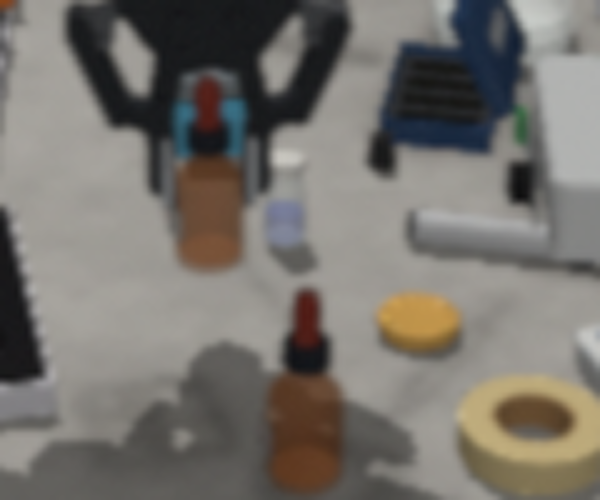

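Bottle a is lifted upright between the pads at (210,170). Taking it over the short tray's round recess.

Request:
{"api": "move_arm", "payload": {"deltas": [[-0.4, 0, 0, 0, 0, 0], [-0.2, -0.35, -0.98, 0, 0, 0], [0, -0.35, -0.98, 0, 0, 0], [0, -0.34, -0.98, 0, 0, 0], [0, -0.34, -0.98, 0, 0, 0]]}}

```text
time: 8.22
tool_pos: [0.4876, -0.2413, 0.0856]
eef_rot: [0.002, 1.571, -0.002]
contact_force: [0.1, -0.1, 0.5]
grip_width: 0.032
```

Request:
{"api": "move_arm", "payload": {"deltas": [[0, 0, -0.95, 0, 0, 0], [0, 0, 0, 0, 0, 0], [0, 0, 0, 0, 0, 0]]}}

```text
time: 8.47
tool_pos: [0.4644, -0.2414, 0.086]
eef_rot: [0.003, 1.571, -0.003]
contact_force: [0.6, -0.2, -0.9]
grip_width: 0.0316
```

```bash
python3 -c "
from h import *
plan((.4655,-.2415,.044,0))"
```

```text
t 8.47 pos [ 0.4644 -0.2414  0.086 ] w 0.0316 F [ 0.6 -0.2 -0.9] zaxis [ 1.    -0.004  0.   ] xaxis [ 0. -0. -1.]
(0.4655, -0.2415, 0.044, 0) shift [ 1.68 -0.01  0.04] turn [-0.05  0.    0.  ] rows 2 per row [ 0.84 -0.    0.02 -0.03  0.    0.  ]
```

Request:
{"api": "move_arm", "payload": {"deltas": [[0.6, 0, 0.04, 0, 0, 0], [0.6, 0, 0, 0, 0, 0], [0.4, 0, 0, 0, 0, 0], [0.1, 0, 0, 0, 0, 0], [0, 0, 0, 0, 0, 0]]}}

```text
time: 8.88
tool_pos: [0.4661, -0.2409, 0.0426]
eef_rot: [0.003, 1.572, -0.001]
contact_force: [0.7, 0.1, -0.9]
grip_width: 0.0318
```

Request:
{"api": "move_arm", "payload": {"deltas": [[0.1, 0, 0, 0, 0, 0], [0.1, 0, 0, 0, 0, 0], [0, 0, 0, 0, 0, 0], [0, 0, 0, 0, 0, 0]]}}

```text
time: 9.22
tool_pos: [0.4662, -0.2413, 0.0386]
eef_rot: [0.002, 1.571, -0.002]
contact_force: [-0.1, -0.6, 0.5]
grip_width: 0.0315
```

```bash
python3 -c "
from h import *
plan((.4655,-.2415,.036,0))
p,d=snap('side','s4'); cv2.imwrite('pics/s4c.png',cv2.resize(p[190:290,170:290,::-1],None,fx=5,fy=5,interpolation=cv2.INTER_CUBIC))"
```

```text
t 9.22 pos [ 0.4662 -0.2413  0.0386] w 0.0315 F [-0.1 -0.6  0.5] zaxis [ 1.    -0.003  0.   ] xaxis [ 0. -0. -1.]
(0.4655, -0.2415, 0.036, 0) shift [ 0.1  -0.01 -0.03] turn [-0.04  0.    0.  ] rows 1 per row [ 0.1  -0.01 -0.03 -0.04  0.    0.  ]
```

View pics/s4c.png

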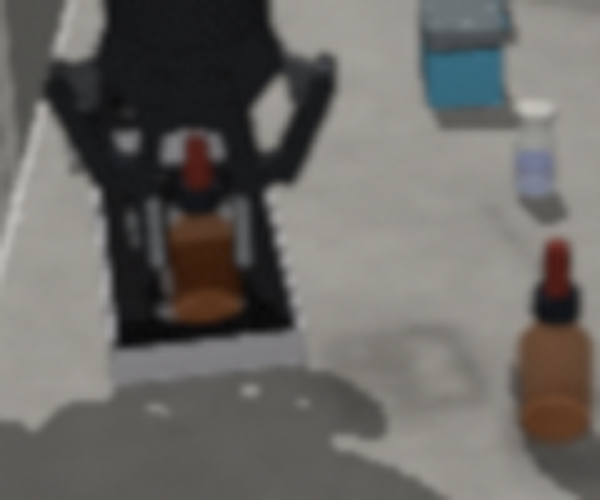

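Bottle a is inside the round recess, base near (205,305), just above the floor. Lowering the last 2 mm and releasing.

Request:
{"api": "move_arm", "payload": {"deltas": [[0.06, 0, -0.02, 0, 0, 0], [0.05, 0, 0, 0, 0, 0], [0, 0, 0, 0, 0, 0]]}}

```text
time: 9.52
tool_pos: [0.4658, -0.2415, 0.0363]
eef_rot: [0.002, 1.57, -0.003]
contact_force: [-2.7, 1.7, 7.2]
grip_width: 0.0322
```

Request:
{"api": "move_arm", "payload": {"deltas": [[0, 0, 0, 0, 0, 0], [0, 0, 0, 0, 0, 0], [0, 0, 0, 0, 0, 0], [0, 0, 0, 0, 0, 0], [0, 0, 0, 0, 0, 0]], "jaw": -1}}

```text
time: 9.93
tool_pos: [0.4656, -0.2412, 0.0355]
eef_rot: [0.002, 1.571, -0.002]
contact_force: [0.8, -0.1, 0.3]
grip_width: 0.0853
```

Request:
{"api": "move_arm", "payload": {"deltas": [[-0.5, 0, 0, 0, 0, 0], [-1, 0, 0, 0, 0, 0], [-1, 0, 0, 0, 0, 0], [-1, 0, 0, 0, 0, 0], [-1, 0, 0, 0, 0, 0]]}}

```text
time: 10.35
tool_pos: [0.4655, -0.2411, 0.1503]
eef_rot: [0.002, 1.57, -0.003]
contact_force: [0.5, 0.0, 0.3]
grip_width: 0.0854
```

```bash
python3 -c "
from h import *
plan((.606,.091,.13,0),(.606,.091,.018,0))
d=np.load('pics/top0.npy');W=world('top',d)
i=(W[...,2]>.03)&(W[...,0]>.56)&(W[...,0]<.65)&(W[...,1]>.05)&(W[...,1]<.13); q=W[i]; print(len(q), cv2.minAreaRect(q[:,:2].astype(np.float32)*1000))
p,d=snap('side','s5');W=world('side',d)
i=(W[...,2]>.095)&(W[...,2]<.112)&(abs(W[...,0]-.466)<.03)&(abs(W[...,1]+.2415)<.03)&(d>0); print('bulb top',W[i].mean(0),W[i][:,2].max() if i.any() else 0)"
```

```text
t 10.35 pos [ 0.4655 -0.2411  0.1503] w 0.0854 F [0.5 0.  0.3] zaxis [ 1.    -0.003  0.   ] xaxis [ 0. -0. -1.]
(0.606, 0.091, 0.13, 0) shift [ 0.81 13.3   5.58] turn [-0.04  0.01  0.  ] rows 14 per row [ 0.06  0.95  0.4  -0.    0.    0.  ]
(0.606, 0.091, 0.018, 0) shift [4.48 0.   0.  ] turn [0. 0. 0.] rows 5 per row [0.9 0.  0.  0.  0.  0. ]
263 ((606.4440307617188, 91.12599182128906), (42.16856002807617, 50.23566436767578), 1.0410267114639282)
bulb top [ 0.46655176 -0.24355889  0.10012178] 0.10529476896016471
```

Request:
{"api": "move_arm", "payload": {"deltas": [[0, 0.95, 0.4, 0, 0, 0], [0, 0.95, 0.4, 0, 0, 0], [0, 0.95, 0.4, 0, 0, 0], [0, 0.95, 0.4, 0, 0, 0], [0, 0.95, 0.4, 0, 0, 0]]}}

```text
time: 10.82
tool_pos: [0.5163, -0.1215, 0.149]
eef_rot: [0.002, 1.57, -0.003]
contact_force: [-0.4, -0.3, 0.2]
grip_width: 0.0855
```

Request:
{"api": "move_arm", "payload": {"deltas": [[0, 0.95, 0.4, 0, 0, 0], [0, 0.95, 0.4, 0, 0, 0], [0, 0.95, 0.4, 0, 0, 0], [0, 0.95, 0.4, 0, 0, 0], [0, 0.95, 0.4, 0, 0, 0]]}}

```text
time: 11.23
tool_pos: [0.5667, -0.0027, 0.1489]
eef_rot: [0.002, 1.57, -0.002]
contact_force: [0.1, -0.8, 0.1]
grip_width: 0.0854
```

Request:
{"api": "move_arm", "payload": {"deltas": [[0, 0.95, 0.4, 0, 0, 0], [0, 0.95, 0.4, 0, 0, 0], [0, 0.95, 0.4, 0, 0, 0], [0, 0.95, 0.4, 0, 0, 0], [0, 0, 0, 0, 0, 0]]}}

```text
time: 11.65
tool_pos: [0.6076, 0.0942, 0.1486]
eef_rot: [0.001, 1.57, 0.0]
contact_force: [1.4, 1.2, 0.4]
grip_width: 0.0855
```

Request:
{"api": "move_arm", "payload": {"deltas": [[0.9, 0, 0, 0, 0, 0], [0.9, 0, 0, 0, 0, 0], [0.9, 0, 0, 0, 0, 0], [0.6, 0, 0, 0, 0, 0], [0, 0, 0, 0, 0, 0]]}}

```text
time: 12.07
tool_pos: [0.6051, 0.0905, 0.0627]
eef_rot: [0.002, 1.575, -0.003]
contact_force: [0.4, 0.2, 0.1]
grip_width: 0.0854
```

```bash
python3 -c "
from h import *
plan((.606,.091,.016,1))"
```

```text
t 12.07 pos [0.6051 0.0905 0.0627] w 0.0854 F [0.4 0.2 0.1] zaxis [ 1.    -0.003 -0.004] xaxis [-0.004 -0.001 -1.   ]
(0.606, 0.091, 0.016, 1) shift [1.87 0.02 0.05] turn [-0.26 -0.05  0.01] rows 2 per row [ 0.93  0.01  0.02 -0.13 -0.03  0.  ]
```

Request:
{"api": "move_arm", "payload": {"deltas": [[0.8, 0, 0, -0.26, 0, 0], [0.7, 0, 0, 0, 0, 0], [0.5, 0, 0, 0, 0, 0], [0, 0, 0, 0, 0, 0]]}}

```text
time: 12.4
tool_pos: [0.6057, 0.0906, 0.014]
eef_rot: [-0.014, 1.573, 0.014]
contact_force: [-0.6, -0.0, -0.8]
grip_width: 0.0855
```

Request:
{"api": "move_arm", "payload": {"deltas": [[0, 0, 0, 0, 0, 0], [0, 0, 0, 0, 0, 0], [0, 0, 0, 0, 0, 0], [0, 0, 0, 0, 0, 0], [0, 0, 0, 0, 0, 0]], "jaw": 1}}

```text
time: 12.82
tool_pos: [0.6074, 0.0909, 0.0172]
eef_rot: [-0.014, 1.569, 0.014]
contact_force: [0.0, -0.3, 6.7]
grip_width: 0.0443
```

Request:
{"api": "move_arm", "payload": {"deltas": [[0, 0, 0, 0, 0, 0], [0, 0, 0, 0, 0, 0], [0, 0, 0, 0, 0, 0]]}}

```text
time: 13.07
tool_pos: [0.6075, 0.0909, 0.0172]
eef_rot: [-0.014, 1.569, 0.014]
contact_force: [-0.1, 0.6, 6.4]
grip_width: 0.0442
```

```bash
python3 -c "
from h import *
plan((.606,.091,.12,1),(.4525,-.165,.12,9.6),(.4525,-.165,.024,9.6))"
```

```text
t 13.07 pos [0.6075 0.0909 0.0172] w 0.0442 F [-0.1  0.6  6.4] zaxis [1.    0.018 0.002] xaxis [ 0.002  0.    -1.   ]
(0.606, 0.091, 0.12, 1) shift [-4.11  0.   -0.05] turn [ 0.    0.03 -0.  ] rows 5 per row [-0.82  0.   -0.01  0.    0.01 -0.  ]
(0.4525, -0.165, 0.12, 9.6) shift [  0.   -10.13  -6.32] turn [-1.88  0.    0.  ] rows 11 per row [ 0.   -0.92 -0.57 -0.17  0.    0.  ]
(0.4525, -0.165, 0.024, 9.6) shift [3.84 0.   0.  ] turn [0. 0. 0.] rows 4 per row [0.96 0.   0.   0.   0.   0.  ]
```

Request:
{"api": "move_arm", "payload": {"deltas": [[-0.4, 0, 0, 0, 0, 0], [-0.9, 0, 0, 0, 0, 0], [-0.9, 0, 0, 0, 0, 0], [-0.9, 0, 0, 0, 0, 0], [-0.9, 0, 0, 0, 0, 0]]}}

```text
time: 13.48
tool_pos: [0.6065, 0.0909, 0.1177]
eef_rot: [-0.014, 1.57, 0.014]
contact_force: [0.8, 0.4, -0.5]
grip_width: 0.0439
```

Request:
{"api": "move_arm", "payload": {"deltas": [[0, -0.92, -0.57, 0, 0, 0], [0, -0.92, -0.57, 0, 0, 0], [0, -0.92, -0.57, 0, 0, 0], [0, -0.92, -0.57, 0, 0, 0], [0, -0.92, -0.57, 0, 0, 0]]}}

```text
time: 13.9
tool_pos: [0.5367, -0.0263, 0.1167]
eef_rot: [-0.014, 1.57, 0.014]
contact_force: [0.6, 0.2, -0.2]
grip_width: 0.0436
```

Request:
{"api": "move_arm", "payload": {"deltas": [[0, -0.92, -0.57, 0, 0, 0], [0, -0.92, -0.57, 0, 0, 0], [0, -0.92, -0.57, 0, 0, 0], [0, -0.92, -0.57, 0, 0, 0], [0, -0.92, -0.57, 0, 0, 0]]}}

```text
time: 14.32
tool_pos: [0.4674, -0.1426, 0.1167]
eef_rot: [-0.014, 1.57, 0.014]
contact_force: [0.1, -0.2, -0.3]
grip_width: 0.0443
```

Request:
{"api": "move_arm", "payload": {"deltas": [[0, -0.92, -0.57, 0, 0, 0], [0, 0, 0, -0.94, 0, 0], [0, 0, 0, -0.94, 0, 0], [0, 0, 0, 0, 0, 0], [0, 0, 0, 0, 0, 0]]}}

```text
time: 14.73
tool_pos: [0.4544, -0.1649, 0.1163]
eef_rot: [-0.13, 1.566, 0.13]
contact_force: [0.6, 0.3, -0.4]
grip_width: 0.0438
```

```bash
python3 -c "
from h import *
plan((.4525,-.165,.05,9.6),(.4525,-.165,.023,9.6))
p,d=snap('top','t1'); cv2.imwrite('pics/t1c.png',cv2.resize(p[170:270,300:400,::-1],None,fx=5,fy=5,interpolation=cv2.INTER_CUBIC))
p,d=snap('side','s6'); cv2.imwrite('pics/s6c.png',cv2.resize(p[190:290,170:290,::-1],None,fx=5,fy=5,interpolation=cv2.INTER_CUBIC))"
```

```text
t 14.73 pos [ 0.4544 -0.1649  0.1163] w 0.0438 F [ 0.6  0.3 -0.4] zaxis [0.986 0.165 0.001] xaxis [ 0.001 -0.    -1.   ]
(0.4525, -0.165, 0.05, 9.6) shift [ 2.65  0.01 -0.08] turn [-0.02  0.01  0.01] rows 3 per row [ 0.88  0.   -0.03 -0.01  0.    0.  ]
(0.4525, -0.165, 0.023, 9.6) shift [1.08 0.   0.  ] turn [0. 0. 0.] rows 2 per row [0.54 0.   0.   0.   0.   0.  ]
```

View pics/s6c.png

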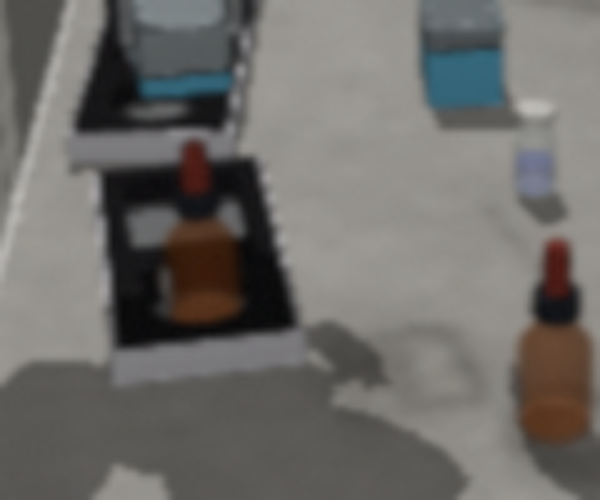

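Bottle a stands upright in its recess at (205,270), and the low cassette hangs level at (180,60) over the short tray. Lowering it.

Request:
{"api": "move_arm", "payload": {"deltas": [[0.8, 0, -0.08, 0, 0, 0], [0.8, 0, 0, 0, 0, 0], [0.8, 0, 0, 0, 0, 0], [0.5, 0, 0, 0, 0, 0], [0.3, 0, 0, 0, 0, 0]]}}

```text
time: 15.25
tool_pos: [0.452, -0.1648, 0.0341]
eef_rot: [-0.131, 1.568, 0.132]
contact_force: [-0.1, -0.6, -0.8]
grip_width: 0.044
```

Request:
{"api": "move_arm", "payload": {"deltas": [[0.2, 0, 0, 0, 0, 0], [0.15, 0, 0, 0, 0, 0], [0.1, 0, 0, 0, 0, 0], [0, 0, 0, 0, 0, 0]]}}

```text
time: 15.58
tool_pos: [0.4526, -0.1653, 0.0245]
eef_rot: [-0.132, 1.567, 0.132]
contact_force: [-0.2, 0.2, -0.3]
grip_width: 0.044
```

```bash
python3 -c "
from h import *
plan((.4525,-.165,.022,9.6))"
```

```text
t 15.58 pos [ 0.4526 -0.1653  0.0245] w 0.044 F [-0.2  0.2 -0.3] zaxis [0.986 0.167 0.   ] xaxis [ 0. -0. -1.]
(0.4525, -0.165, 0.022, 9.6) shift [ 0.1   0.01 -0.  ] turn [0.01 0.   0.  ] rows 1 per row [ 0.1   0.01 -0.    0.01  0.    0.  ]
```

Request:
{"api": "move_arm", "payload": {"deltas": [[0.05, 0, 0, 0, 0, 0], [0.05, 0, 0, 0, 0, 0], [0, 0, 0, 0, 0, 0], [0, 0, 0, 0, 0, 0]]}}

```text
time: 15.92
tool_pos: [0.4527, -0.1654, 0.0222]
eef_rot: [-0.132, 1.566, 0.132]
contact_force: [0.1, 0.1, 1.7]
grip_width: 0.0444
```

Request:
{"api": "move_arm", "payload": {"deltas": [[0, 0, 0, 0, 0, 0], [0, 0, 0, 0, 0, 0], [0, 0, 0, 0, 0, 0], [0, 0, 0, 0, 0, 0], [0, 0, 0, 0, 0, 0]], "jaw": -1}}

```text
time: 16.33
tool_pos: [0.4524, -0.1652, 0.0218]
eef_rot: [-0.132, 1.567, 0.132]
contact_force: [-0.3, -0.3, -0.4]
grip_width: 0.0854
```

Request:
{"api": "move_arm", "payload": {"deltas": [[-0.5, 0, 0, 0, 0, 0], [-1, 0, 0, 0, 0, 0], [-1, 0, 0, 0, 0, 0], [-1, 0, 0, 0, 0, 0], [-1, 0, 0, 0, 0, 0]]}}

```text
time: 16.75
tool_pos: [0.4523, -0.1652, 0.1366]
eef_rot: [-0.132, 1.566, 0.132]
contact_force: [0.1, -0.2, -0.3]
grip_width: 0.0856
```

Request:
{"api": "move_arm", "payload": {"deltas": [[-0.5, 0, 0, 0.96, 0, 0], [0, 0, 0, 0.96, 0, 0], [0, 0, 0, 0, 0, 0]]}}

```text
time: 17.0
tool_pos: [0.4528, -0.1654, 0.1487]
eef_rot: [-0.009, 1.569, 0.008]
contact_force: [-0.2, -0.6, -0.6]
grip_width: 0.0855
```

```bash
python3 -c "
from h import *
plan((.626,-.3255,.155,0),(.626,-.3255,.03,0))
p,d=snap('side','s7');W=world('side',d)
i=(W[...,2]>.028)&(W[...,2]<.06)&(abs(W[...,0]-.4525)<.045)&(abs(W[...,1]+.165)<.037)&(d>0); q=W[i]; print(len(q), np.percentile(q[:,2],[50,90,98]).round(4), q.mean(0))
cv2.imwrite('pics/s7c.png',cv2.resize(p[170:290,170:330,::-1],None,fx=5,fy=5,interpolation=cv2.INTER_CUBIC))"
```

```text
t 17.0 pos [ 0.4528 -0.1654  0.1487] w 0.0855 F [-0.2 -0.6 -0.6] zaxis [1.    0.011 0.002] xaxis [ 0.002 -0.001 -1.   ]
(0.626, -0.3255, 0.155, 0) shift [-0.23 -6.48  6.86] turn [0.14 0.03 0.01] rows 7 per row [-0.03 -0.93  0.98  0.02  0.    0.  ]
(0.626, -0.3255, 0.03, 0) shift [5. 0. 0.] turn [0. 0. 0.] rows 5 per row [1. 0. 0. 0. 0. 0.]
156 [0.0412 0.0431 0.0437] [ 0.45158835 -0.17139639  0.03969715]
```

View pics/s7c.png

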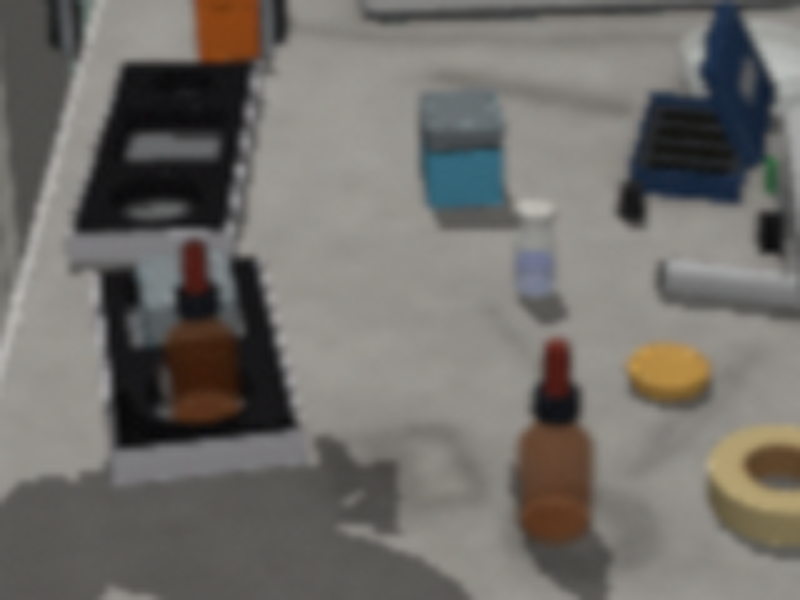

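Short tray done: cassette top at z of about 41 mm (39 expected), bottle upright. On to bottle b.

Request:
{"api": "move_arm", "payload": {"deltas": [[0, -0.92, 0.98, 0.14, 0, 0], [0, -0.92, 0.98, 0, 0, 0], [0, -0.92, 0.98, 0, 0, 0], [0, -0.92, 0.98, 0, 0, 0], [0, -0.92, 0.98, 0, 0, 0]]}}

```text
time: 17.47
tool_pos: [0.5764, -0.2806, 0.1462]
eef_rot: [-0.005, 1.572, 0.006]
contact_force: [0.4, -0.9, 0.5]
grip_width: 0.0851
```

Request:
{"api": "move_arm", "payload": {"deltas": [[0, -0.92, 0.98, 0, 0, 0], [0, -0.9, 0.98, 0, 0, 0], [0, 0, 0, 0, 0, 0], [0, 0, 0, 0, 0, 0], [0, 0, 0, 0, 0, 0]]}}

```text
time: 17.88
tool_pos: [0.6242, -0.3245, 0.1461]
eef_rot: [-0.003, 1.572, 0.005]
contact_force: [-1.3, -0.3, 0.4]
grip_width: 0.0855
```

```bash
python3 -c "
from h import *
plan((.626,-.3255,.03,0))"
```

```text
t 17.88 pos [ 0.6242 -0.3245  0.1461] w 0.0855 F [-1.3 -0.3  0.4] zaxis [ 1.     0.005 -0.001] xaxis [-0.001  0.001 -1.   ]
(0.626, -0.3255, 0.03, 0) shift [ 4.64 -0.04  0.08] turn [ 0.06 -0.02 -0.01] rows 5 per row [ 0.93 -0.01  0.02  0.01 -0.   -0.  ]
```

Request:
{"api": "move_arm", "payload": {"deltas": [[0.8, -0.04, 0.08, 0, 0, 0], [0.8, 0, 0, 0, 0, 0], [0.8, 0, 0, 0, 0, 0], [0.8, 0, 0, 0, 0, 0], [0.5, 0, 0, 0, 0, 0]]}}

```text
time: 18.3
tool_pos: [0.6255, -0.3248, 0.0527]
eef_rot: [-0.003, 1.572, 0.004]
contact_force: [0.1, -0.2, 0.1]
grip_width: 0.0851
```

Request:
{"api": "move_arm", "payload": {"deltas": [[0.4, 0, 0, 0, 0, 0], [0.4, 0, 0, 0, 0, 0], [0, 0, 0, 0, 0, 0], [0, 0, 0, 0, 0, 0]]}}

```text
time: 18.63
tool_pos: [0.6267, -0.3258, 0.0346]
eef_rot: [-0.003, 1.571, 0.003]
contact_force: [0.1, 0.3, 1.0]
grip_width: 0.0854
```

```bash
python3 -c "
from h import *
plan((.626,-.3255,.03,0))"
```

```text
t 18.63 pos [ 0.6267 -0.3258  0.0346] w 0.0854 F [0.1 0.3 1. ] zaxis [1.    0.004 0.   ] xaxis [ 0. -0. -1.]
(0.626, -0.3255, 0.03, 0) shift [ 0.19  0.01 -0.03] turn [0.05 0.   0.  ] rows 1 per row [ 0.19  0.01 -0.03  0.05  0.    0.  ]
```

Request:
{"api": "move_arm", "payload": {"deltas": [[0.18, 0, -0.03, 0, 0, 0], [0, 0, 0, 0, 0, 0]]}}

```text
time: 18.8
tool_pos: [0.626, -0.3259, 0.03]
eef_rot: [-0.003, 1.57, 0.002]
contact_force: [0.3, 1.1, -0.1]
grip_width: 0.0853
```

Request:
{"api": "move_arm", "payload": {"deltas": [[0, 0, 0, 0, 0, 0], [0, 0, 0, 0, 0, 0], [0, 0, 0, 0, 0, 0], [0, 0, 0, 0, 0, 0], [0, 0, 0, 0, 0, 0]], "jaw": 1}}

```text
time: 19.22
tool_pos: [0.6262, -0.326, 0.0305]
eef_rot: [-0.003, 1.57, 0.002]
contact_force: [0.3, 0.2, 0.3]
grip_width: 0.032
```

Request:
{"api": "move_arm", "payload": {"deltas": [[0, 0, 0, 0, 0, 0], [0, 0, 0, 0, 0, 0], [0, 0, 0, 0, 0, 0]]}}

```text
time: 19.47
tool_pos: [0.6262, -0.326, 0.0304]
eef_rot: [-0.003, 1.57, 0.002]
contact_force: [-0.7, 0.6, 6.2]
grip_width: 0.0322
```

Request:
{"api": "move_arm", "payload": {"deltas": [[-0.4, 0, 0, 0, 0, 0], [-0.8, 0, 0, 0, 0, 0], [-1, 0, 0, 0, 0, 0], [-1, 0, 0, 0, 0, 0], [-1, 0, 0, 0, 0, 0]]}}

```text
time: 19.88
tool_pos: [0.6257, -0.3257, 0.1363]
eef_rot: [-0.003, 1.571, 0.003]
contact_force: [-0.3, -0.8, -1.1]
grip_width: 0.032
```

```bash
python3 -c "
from h import *
plan((.56,-.22,.135,0),(.5,-.047,.135,0),(.428,-.047,.135,0),(.428,-.047,.036,0))
snap('side','s8')"
```

```text
t 19.88 pos [ 0.6257 -0.3257  0.1363] w 0.032 F [-0.3 -0.8 -1.1] zaxis [ 1.     0.003 -0.   ] xaxis [-0.  0. -1.]
(0.56, -0.22, 0.135, 0) shift [ 0.05  4.24 -2.62] turn [ 0.04 -0.   -0.  ] rows 5 per row [ 0.01  0.85 -0.52  0.01 -0.   -0.  ]
(0.5, -0.047, 0.135, 0) shift [ 0.    6.92 -2.4 ] turn [0. 0. 0.] rows 7 per row [ 0.    0.99 -0.34  0.    0.    0.  ]
(0.428, -0.047, 0.135, 0) shift [ 0.    0.   -2.88] turn [0. 0. 0.] rows 3 per row [ 0.    0.   -0.96  0.    0.    0.  ]
(0.428, -0.047, 0.036, 0) shift [3.96 0.   0.  ] turn [0. 0. 0.] rows 4 per row [0.99 0.   0.   0.   0.   0.  ]
```

Request:
{"api": "move_arm", "payload": {"deltas": [[0, 0.85, -0.52, 0, 0, 0], [0, 0.85, -0.52, 0, 0, 0], [0, 0.85, -0.52, 0, 0, 0], [0, 0.85, -0.52, 0, 0, 0], [0, 0.85, -0.52, 0, 0, 0]]}}

```text
time: 20.35
tool_pos: [0.5598, -0.2189, 0.135]
eef_rot: [-0.003, 1.571, 0.003]
contact_force: [1.2, -0.1, -0.5]
grip_width: 0.032
```

Request:
{"api": "move_arm", "payload": {"deltas": [[0, 0.99, -0.34, 0, 0, 0], [0, 0.99, -0.34, 0, 0, 0], [0, 0.99, -0.34, 0, 0, 0], [0, 0.99, -0.34, 0, 0, 0], [0, 0.99, -0.34, 0, 0, 0]]}}

```text
time: 20.77
tool_pos: [0.517, -0.0951, 0.1351]
eef_rot: [-0.003, 1.571, 0.003]
contact_force: [-0.1, -0.1, 0.6]
grip_width: 0.0322
```

Request:
{"api": "move_arm", "payload": {"deltas": [[0, 0.99, -0.34, 0, 0, 0], [0, 0.99, -0.34, 0, 0, 0], [0, 0, -0.96, 0, 0, 0], [0, 0, -0.96, 0, 0, 0], [0, 0, -0.96, 0, 0, 0]]}}

```text
time: 21.18
tool_pos: [0.4274, -0.0465, 0.1348]
eef_rot: [-0.004, 1.571, 0.004]
contact_force: [0.7, 0.2, 0.2]
grip_width: 0.0319
```

Request:
{"api": "move_arm", "payload": {"deltas": [[0, 0, 0, 0, 0, 0], [0.8, 0, 0, 0, 0, 0], [0.6, 0, 0, 0, 0, 0], [0, 0, 0, 0, 0, 0], [0, 0, 0, 0, 0, 0]]}}

```text
time: 21.6
tool_pos: [0.4283, -0.047, 0.0998]
eef_rot: [-0.003, 1.572, 0.003]
contact_force: [0.1, -0.3, 0.7]
grip_width: 0.0319
```

```bash
python3 -c "
from h import *
plan((.428,-.0475,.036,0))"
```

```text
t 21.6 pos [ 0.4283 -0.047   0.0998] w 0.0319 F [ 0.1 -0.3  0.7] zaxis [ 1.     0.003 -0.001] xaxis [-0.001  0.    -1.   ]
(0.428, -0.0475, 0.036, 0) shift [ 2.55 -0.02 -0.01] turn [ 0.04 -0.01 -0.  ] rows 3 per row [ 0.85 -0.01 -0.    0.01 -0.   -0.  ]
```

Request:
{"api": "move_arm", "payload": {"deltas": [[0.7, -0.02, 0, 0, 0, 0], [0.7, 0, 0, 0, 0, 0], [0.5, 0, 0, 0, 0, 0], [0.3, 0, 0, 0, 0, 0], [0.15, 0, 0, 0, 0, 0]]}}

```text
time: 22.02
tool_pos: [0.4285, -0.0475, 0.0406]
eef_rot: [-0.003, 1.572, 0.003]
contact_force: [-0.5, -0.3, -1.2]
grip_width: 0.0318
```

Request:
{"api": "move_arm", "payload": {"deltas": [[0.1, 0, 0, 0, 0, 0], [0.08, 0, 0, 0, 0, 0], [0, 0, 0, 0, 0, 0], [0, 0, 0, 0, 0, 0]]}}

```text
time: 22.35
tool_pos: [0.4288, -0.0476, 0.0371]
eef_rot: [-0.003, 1.57, 0.003]
contact_force: [0.0, -0.2, -0.0]
grip_width: 0.032
```

```bash
python3 -c "
from h import *
plan((.428,-.0475,.036,0))
p,d=snap('side','s9'); cv2.imwrite('pics/s9c.png',cv2.resize(p[150:270,170:330,::-1],None,fx=5,fy=5,interpolation=cv2.INTER_CUBIC))"
```

```text
t 22.35 pos [ 0.4288 -0.0476  0.0371] w 0.032 F [ 0.  -0.2 -0. ] zaxis [1.    0.003 0.001] xaxis [ 0.001 -0.    -1.   ]
(0.428, -0.0475, 0.036, 0) shift [ 0.04  0.   -0.03] turn [0.04 0.01 0.  ] rows 1 per row [ 0.04  0.   -0.03  0.04  0.01  0.  ]
```

View pics/s9c.png

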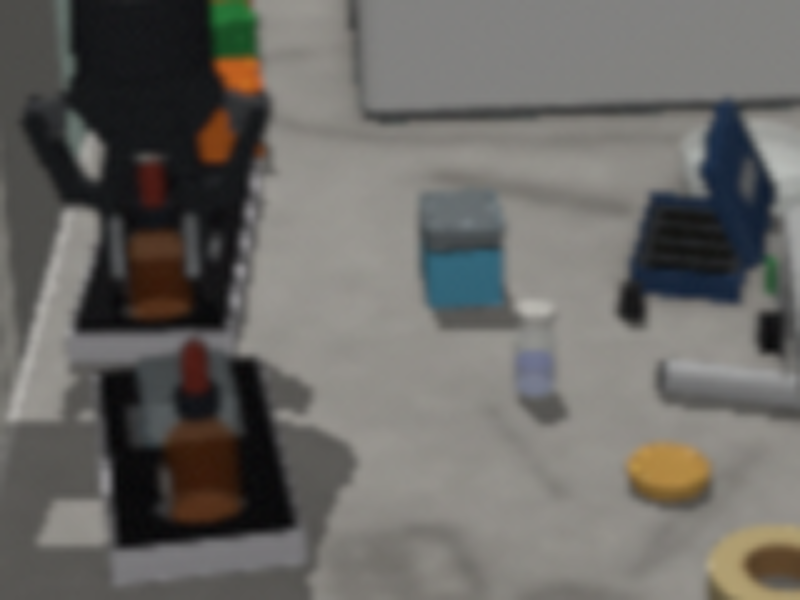

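Bottle b is in the long tray's round recess (160,275), about 1 mm above the floor. Releasing, then going to the tall cassette.

Request:
{"api": "move_arm", "payload": {"deltas": [[0.06, 0, -0.02, 0, 0, 0], [0, 0, 0, 0, 0, 0], [0, 0, 0, 0, 0, 0]]}}

```text
time: 22.65
tool_pos: [0.4282, -0.0476, 0.0353]
eef_rot: [-0.003, 1.57, 0.003]
contact_force: [1.0, -0.2, 1.8]
grip_width: 0.0317
```

Request:
{"api": "move_arm", "payload": {"deltas": [[0, 0, 0, 0, 0, 0], [0, 0, 0, 0, 0, 0], [0, 0, 0, 0, 0, 0], [0, 0, 0, 0, 0, 0], [0, 0, 0, 0, 0, 0]], "jaw": -1}}

```text
time: 23.07
tool_pos: [0.428, -0.0475, 0.035]
eef_rot: [-0.003, 1.571, 0.003]
contact_force: [-0.4, -0.4, -0.8]
grip_width: 0.0857
```

Request:
{"api": "move_arm", "payload": {"deltas": [[-0.5, 0, 0, 0, 0, 0], [-1, 0, 0, 0, 0, 0], [-1, 0, 0, 0, 0, 0], [-1, 0, 0, 0, 0, 0], [-1, 0, 0, 0, 0, 0]]}}

```text
time: 23.48
tool_pos: [0.4278, -0.0475, 0.1487]
eef_rot: [-0.003, 1.571, 0.003]
contact_force: [-0.4, -0.7, -0.5]
grip_width: 0.0852
```

```bash
python3 -c "
from h import *
for n,f in(('top','top0'),('side','s1')):
    W=world(n,np.load(f'pics/{f}.npy')); i=(W[...,2]>.03)&(W[...,2]<.07)&(W[...,0]>.56)&(W[...,0]<.65)&(W[...,1]>-.045)&(W[...,1]<.04); q=W[i]; print(n,len(q), cv2.minAreaRect(q[:,:2].astype(np.float32)*1000))
plan((.598,-.004,.15,4),(.598,-.004,.028,4))
p,d=snap('side','s10');W=world('side',d)
i=(W[...,2]>.095)&(W[...,2]<.112)&(abs(W[...,0]-.428)<.03)&(abs(W[...,1]+.0475)<.03)&(d>0); print('bulb top',W[i].mean(0),W[i][:,2].max())"
```

```text
top 284 ((597.2462768554688, -2.557537078857422), (45.56850814819336, 52.5494384765625), 5.638294219970703)
side 241 ((597.64990234375, -4.7884674072265625), (45.485191345214844, 53.77519989013672), 2.418515205383301)
t 23.48 pos [ 0.4278 -0.0475  0.1487] w 0.0852 F [-0.4 -0.7 -0.5] zaxis [ 1.     0.003 -0.   ] xaxis [-0.  0. -1.]
(0.598, -0.004, 0.15, 4) shift [-0.05  1.72  6.81] turn [-0.83 -0.   -0.  ] rows 7 per row [-0.01  0.25  0.97 -0.12 -0.   -0.  ]
(0.598, -0.004, 0.028, 4) shift [4.88 0.   0.  ] turn [0. 0. 0.] rows 5 per row [0.98 0.   0.   0.   0.   0.  ]
bulb top [ 0.42983838 -0.04991197  0.10036343] 0.10481418796172887
```

Request:
{"api": "move_arm", "payload": {"deltas": [[0, 0.25, 0.97, 0, 0, 0], [0, 0.25, 0.97, 0, 0, 0], [0, 0.25, 0.97, 0, 0, 0], [0, 0.24, 0.97, 0, 0, 0], [0, 0.24, 0.97, 0, 0, 0]]}}

```text
time: 23.95
tool_pos: [0.5503, -0.016, 0.1472]
eef_rot: [-0.003, 1.571, 0.003]
contact_force: [-0.1, 0.1, -0.3]
grip_width: 0.0852
```

Request:
{"api": "move_arm", "payload": {"deltas": [[0, 0.24, 0.97, 0, 0, 0], [0, 0.24, 0.97, 0, 0, 0], [0, 0, 0, -0.85, 0, 0], [0, 0, 0, 0, 0, 0], [0, 0, 0, 0, 0, 0]]}}

```text
time: 24.37
tool_pos: [0.5974, -0.0042, 0.147]
eef_rot: [-0.055, 1.571, 0.055]
contact_force: [1.1, 1.3, 0.0]
grip_width: 0.0853
```

Request:
{"api": "move_arm", "payload": {"deltas": [[0.8, 0, 0, 0, 0, 0], [0.8, 0, 0, 0, 0, 0], [0.8, 0, 0, 0, 0, 0], [0, 0, 0, 0, 0, 0], [0, 0, 0, 0, 0, 0]]}}

```text
time: 24.78
tool_pos: [0.5968, -0.0044, 0.0874]
eef_rot: [-0.055, 1.571, 0.055]
contact_force: [0.2, 0.3, -0.6]
grip_width: 0.0855
```

```bash
python3 -c "
from h import *
plan((.598,-.004,.027,4))"
```

```text
t 24.78 pos [ 0.5968 -0.0044  0.0874] w 0.0855 F [ 0.2  0.3 -0.6] zaxis [ 0.998  0.07  -0.001] xaxis [-0.001  0.    -1.   ]
(0.598, -0.004, 0.027, 4) shift [2.41 0.01 0.05] turn [ 0.   -0.02 -0.  ] rows 3 per row [ 0.8   0.    0.02  0.   -0.01 -0.  ]
```

Request:
{"api": "move_arm", "payload": {"deltas": [[0.8, 0, 0.05, 0, 0, 0], [0.8, 0, 0, 0, 0, 0], [0.8, 0, 0, 0, 0, 0], [0, 0, 0, 0, 0, 0], [0, 0, 0, 0, 0, 0]]}}

```text
time: 25.2
tool_pos: [0.5989, -0.0042, 0.0286]
eef_rot: [-0.056, 1.57, 0.056]
contact_force: [-1.3, 0.7, 0.3]
grip_width: 0.0852
```

Request:
{"api": "move_arm", "payload": {"deltas": [[0, 0, 0, 0, 0, 0], [0, 0, 0, 0, 0, 0], [0, 0, 0, 0, 0, 0], [0, 0, 0, 0, 0, 0], [0, 0, 0, 0, 0, 0]], "jaw": 1}}

```text
time: 25.62
tool_pos: [0.5997, -0.0042, 0.0292]
eef_rot: [-0.056, 1.568, 0.056]
contact_force: [-1.2, -0.4, 7.4]
grip_width: 0.044
```

Request:
{"api": "move_arm", "payload": {"deltas": [[0, 0, 0, 0, 0, 0], [0, 0, 0, 0, 0, 0], [0, 0, 0, 0, 0, 0]]}}

```text
time: 25.87
tool_pos: [0.5996, -0.0042, 0.0292]
eef_rot: [-0.056, 1.568, 0.056]
contact_force: [-1.2, -0.5, 8.5]
grip_width: 0.0443
```

Request:
{"api": "move_arm", "payload": {"deltas": [[-0.4, 0, 0, 0, 0, 0], [-0.8, 0, 0, 0, 0, 0], [-1, 0, 0, 0, 0, 0], [-1, 0, 0, 0, 0, 0], [-1, 0, 0, 0, 0, 0]]}}

```text
time: 26.28
tool_pos: [0.5987, -0.0041, 0.1346]
eef_rot: [-0.056, 1.57, 0.056]
contact_force: [0.2, -0.5, -0.3]
grip_width: 0.0441
```

```bash
python3 -c "
from h import *
plan((.52,.0305,.135,4),(.52,.0305,.135,-1.1),(.4295,.0305,.135,-1.1),(.4295,.0305,.034,-1.1))"
```

```text
t 26.28 pos [ 0.5987 -0.0041  0.1346] w 0.0441 F [ 0.2 -0.5 -0.3] zaxis [0.997 0.071 0.   ] xaxis [ 0. -0. -1.]
(0.52, 0.0305, 0.135, 4) shift [-0.02  1.61 -3.04] turn [0.02 0.   0.  ] rows 4 per row [-0.    0.4  -0.76  0.    0.    0.  ]
(0.52, 0.0305, 0.135, -1.1) shift [0. 0. 0.] turn [1.11 0.   0.  ] rows 2 per row [0.   0.   0.   0.56 0.   0.  ]
(0.4295, 0.0305, 0.135, -1.1) shift [ 0.   -0.07 -3.62] turn [0. 0. 0.] rows 4 per row [ 0.   -0.02 -0.9   0.    0.    0.  ]
(0.4295, 0.0305, 0.034, -1.1) shift [4.04 0.   0.  ] turn [0. 0. 0.] rows 5 per row [0.81 0.   0.   0.   0.   0.  ]
```

Request:
{"api": "move_arm", "payload": {"deltas": [[0, 0.4, -0.76, 0, 0, 0], [0, 0.4, -0.76, 0, 0, 0], [0, 0.4, -0.76, 0, 0, 0], [0, 0.41, -0.76, 0, 0, 0], [0, 0, 0, 0.56, 0, 0]]}}

```text
time: 26.7
tool_pos: [0.5179, 0.0317, 0.1336]
eef_rot: [-0.022, 1.57, 0.022]
contact_force: [-0.4, 0.2, -0.3]
grip_width: 0.0447
```

Request:
{"api": "move_arm", "payload": {"deltas": [[0, 0, 0, 0.57, 0, 0], [0, -0.02, -0.9, 0, 0, 0], [0, -0.02, -0.9, 0, 0, 0], [0, -0.02, -0.9, 0, 0, 0], [0, -0.01, -0.92, 0, 0, 0]]}}

```text
time: 27.12
tool_pos: [0.4287, 0.0306, 0.1332]
eef_rot: [0.015, 1.57, -0.015]
contact_force: [-0.1, 0.3, 0.6]
grip_width: 0.0443
```

Request:
{"api": "move_arm", "payload": {"deltas": [[0, 0, 0, 0, 0, 0], [0.8, 0, 0, 0, 0, 0], [0.8, 0, 0, 0, 0, 0], [0.4, 0, 0, 0, 0, 0], [0, 0, 0, 0, 0, 0]]}}

```text
time: 27.53
tool_pos: [0.4288, 0.0306, 0.081]
eef_rot: [0.015, 1.573, -0.015]
contact_force: [-0.2, 0.1, -1.1]
grip_width: 0.0443
```

```bash
python3 -c "
from h import *
plan((.4295,.0305,.034,-1.1))"
```

```text
t 27.53 pos [0.4288 0.0306 0.081 ] w 0.0443 F [-0.2  0.1 -1.1] zaxis [ 1.    -0.019 -0.003] xaxis [-0.003 -0.    -1.   ]
(0.4295, 0.0305, 0.034, -1.1) shift [ 1.88 -0.    0.03] turn [ 0.   -0.03  0.  ] rows 2 per row [ 0.94 -0.    0.02  0.   -0.02  0.  ]
```

Request:
{"api": "move_arm", "payload": {"deltas": [[0.6, 0, 0.02, 0, 0, 0], [0.5, 0, 0, 0, 0, 0], [0.3, 0, 0, 0, 0, 0], [0.2, 0, 0, 0, 0, 0], [0.15, 0, 0, 0, 0, 0]]}}

```text
time: 27.95
tool_pos: [0.4302, 0.0306, 0.0386]
eef_rot: [0.015, 1.571, -0.015]
contact_force: [0.7, 0.0, 0.2]
grip_width: 0.0443
```

Request:
{"api": "move_arm", "payload": {"deltas": [[0.08, 0, 0, 0, 0, 0], [0.08, 0, 0, 0, 0, 0], [0, 0, 0, 0, 0, 0], [0, 0, 0, 0, 0, 0]]}}

```text
time: 28.28
tool_pos: [0.4303, 0.0306, 0.0351]
eef_rot: [0.015, 1.57, -0.015]
contact_force: [0.7, 0.5, -0.7]
grip_width: 0.0444
```

```bash
python3 -c "
from h import *
plan((.4295,.0305,.034,-1.1))"
```

```text
t 28.28 pos [0.4303 0.0306 0.0351] w 0.0444 F [ 0.7  0.5 -0.7] zaxis [ 1.    -0.019  0.   ] xaxis [ 0.  0. -1.]
(0.4295, 0.0305, 0.034, -1.1) shift [ 0.04 -0.   -0.03] turn [ 0.  0. -0.] rows 1 per row [ 0.04 -0.   -0.03  0.    0.   -0.  ]
```

Request:
{"api": "move_arm", "payload": {"deltas": [[0.06, 0, -0.02, 0, 0, 0], [0, 0, 0, 0, 0, 0], [0, 0, 0, 0, 0, 0]]}}

```text
time: 28.53
tool_pos: [0.4302, 0.0306, 0.0341]
eef_rot: [0.015, 1.569, -0.015]
contact_force: [-1.5, -1.0, 6.0]
grip_width: 0.0443
```

Request:
{"api": "move_arm", "payload": {"deltas": [[0, 0, 0, 0, 0, 0], [0, 0, 0, 0, 0, 0], [0, 0, 0, 0, 0, 0], [0, 0, 0, 0, 0, 0], [0, 0, 0, 0, 0, 0]], "jaw": -1}}

```text
time: 28.95
tool_pos: [0.4296, 0.0306, 0.0332]
eef_rot: [0.015, 1.571, -0.015]
contact_force: [-0.6, -0.1, -0.3]
grip_width: 0.0856
```

Request:
{"api": "move_arm", "payload": {"deltas": [[-0.5, 0, 0, 0, 0, 0], [-1, 0, 0, 0, 0, 0], [-1, 0, 0, 0, 0, 0], [-1, 0, 0, 0, 0, 0], [-1, 0, 0, 0, 0, 0]]}}

```text
time: 29.37
tool_pos: [0.4294, 0.0306, 0.147]
eef_rot: [0.015, 1.571, -0.015]
contact_force: [0.3, 0.4, -0.6]
grip_width: 0.0854
```

Request:
{"api": "move_arm", "payload": {"deltas": [[0, -0.66, 0.9, 0, 0, 0], [0, -0.66, 0.9, 0, 0, 0], [0, -0.66, 0.9, 0, 0, 0], [0, -0.66, 0.9, 0, 0, 0], [0, -0.66, 0.9, 0, 0, 0]], "jaw": -0.2}}

```text
time: 29.78
tool_pos: [0.5416, -0.055, 0.1456]
eef_rot: [0.015, 1.571, -0.015]
contact_force: [0.1, 0.7, 0.4]
grip_width: 0.051
```

Request:
{"api": "move_arm", "payload": {"deltas": [[0, -0.66, 0.9, 0, 0, 0], [0, -0.66, 0.9, 0, 0, 0], [0, -0.66, 0.9, 0, 0, 0], [0, -0.66, 0.85, 0, 0, 0], [0, 0, 0, 0, 0, 0]]}}

```text
time: 30.2
tool_pos: [0.6303, -0.1242, 0.1448]
eef_rot: [0.016, 1.571, -0.016]
contact_force: [0.4, 0.3, 0.1]
grip_width: 0.0515
```

```bash
python3 -c "
from h import *
plan((.632,-.1195,.08,-1),(.632,-.1195,.021,-1))
p,d=snap('side','s11');W=world('side',d)
i=(W[...,2]>.048)&(W[...,2]<.07)&(abs(W[...,0]-.4295)<.035)&(abs(W[...,1]-.0305)<.035)&(d>0); q=W[i]; print('tall top',np.percentile(q[:,2],[5,50,95]),cv2.minAreaRect(q[:,:2].astype(np.float32)*1000))
i=(W[...,2]>.045)&(W[...,2]<.06)&(abs(W[...,0]-.632)<.02)&(abs(W[...,1]+.1195)<.02)&(d>0);print('cap',W[i].mean(0))"
```

```text
t 30.2 pos [ 0.6303 -0.1242  0.1448] w 0.0515 F [0.4 0.3 0.1] zaxis [ 1.    -0.02  -0.001] xaxis [-0.001 -0.    -1.   ]
(0.632, -0.1195, 0.08, -1) shift [2.59 0.19 0.07] turn [-0.04 -0.01  0.  ] rows 3 per row [ 0.86  0.06  0.02 -0.01 -0.    0.  ]
(0.632, -0.1195, 0.021, -1) shift [2.36 0.   0.  ] turn [0. 0. 0.] rows 3 per row [0.79 0.   0.   0.   0.   0.  ]
tall top [0.04991072 0.05752955 0.05946147] ((432.1954345703125, 33.450157165527344), (54.82539367675781, 44.73754119873047), 87.21884155273438)
cap [ 0.63248243 -0.12046061  0.05026116]
```

Request:
{"api": "move_arm", "payload": {"deltas": [[0.8, 0.17, 0.07, 0, 0, 0], [0.8, 0, 0, 0, 0, 0], [0.8, 0, 0, 0, 0, 0], [0, 0, 0, 0, 0, 0], [0, 0, 0, 0, 0, 0]]}}

```text
time: 30.67
tool_pos: [0.6291, -0.117, 0.0854]
eef_rot: [0.015, 1.573, -0.014]
contact_force: [-0.2, 0.0, 0.7]
grip_width: 0.0511
```

```bash
python3 -c "
from h import *
plan((.632,-.12,.021,-1))
p,d=snap('side','s12'); cv2.imwrite('pics/s12c.png',cv2.resize(p[150:270,170:330,::-1],None,fx=5,fy=5,interpolation=cv2.INTER_CUBIC))"
```

```text
t 30.67 pos [ 0.6291 -0.117   0.0854] w 0.0511 F [-0.2  0.   0.7] zaxis [ 1.    -0.019 -0.002] xaxis [-0.002  0.    -1.   ]
(0.632, -0.12, 0.021, -1) shift [ 2.58 -0.12  0.12] turn [-0.02 -0.02 -0.01] rows 3 per row [ 0.86 -0.04  0.04 -0.01 -0.01 -0.  ]
```

View pics/s12c.png

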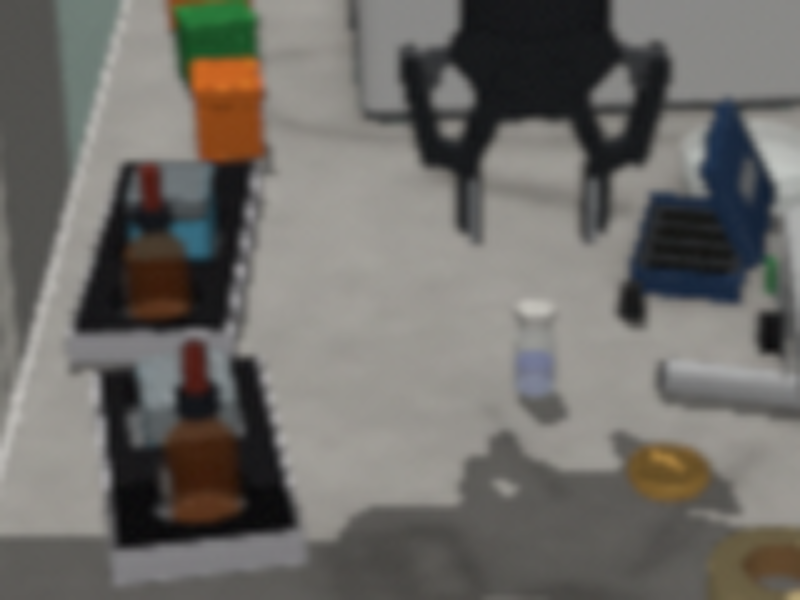

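Both bottles and both cassettes are seated. The jaws (475 and 590) are centred above the vial at (535,345). Going down on the vial.

Request:
{"api": "move_arm", "payload": {"deltas": [[0.8, -0.06, 0.06, 0, 0, 0], [0.8, -0.03, 0.03, 0, 0, 0], [0.6, 0, 0, 0, 0, 0], [0.4, 0, 0, 0, 0, 0], [0, 0, 0, 0, 0, 0]]}}

```text
time: 31.13
tool_pos: [0.6314, -0.1196, 0.0193]
eef_rot: [0.015, 1.573, -0.015]
contact_force: [-0.6, 0.4, -0.8]
grip_width: 0.0514
```

Request:
{"api": "move_arm", "payload": {"deltas": [[0, 0, 0, 0, 0, 0], [0, 0, 0, 0, 0, 0]]}}

```text
time: 31.3
tool_pos: [0.6327, -0.1199, 0.0221]
eef_rot: [0.015, 1.569, -0.015]
contact_force: [-0.0, -0.4, -0.2]
grip_width: 0.0513
```

Request:
{"api": "move_arm", "payload": {"deltas": [[0, 0, 0, 0, 0, 0], [0, 0, 0, 0, 0, 0], [0, 0, 0, 0, 0, 0], [0, 0, 0, 0, 0, 0], [0, 0, 0, 0, 0, 0]], "jaw": 1}}

```text
time: 31.72
tool_pos: [0.6324, -0.1199, 0.0219]
eef_rot: [0.015, 1.57, -0.015]
contact_force: [-1.6, -0.3, 6.1]
grip_width: 0.0194
```

```bash
python3 -c "
from h import *
plan((.632,-.12,.021,-1))"
```

```text
t 31.72 pos [ 0.6324 -0.1199  0.0219] w 0.0194 F [-1.6 -0.3  6.1] zaxis [ 1.    -0.019  0.001] xaxis [ 0.001 -0.    -1.   ]
(0.632, -0.12, 0.021, -1) shift [ 0.04 -0.   -0.02] turn [-0.02  0.01  0.  ] rows 1 per row [ 0.04 -0.   -0.02 -0.02  0.01  0.  ]
```

Request:
{"api": "move_arm", "payload": {"deltas": [[-0.4, 0, 0, 0, 0, 0], [-0.9, 0, 0, 0, 0, 0], [-1, 0, 0, 0, 0, 0], [-1, 0, 0, 0, 0, 0], [-1, 0, 0, 0, 0, 0]]}}

```text
time: 32.13
tool_pos: [0.632, -0.1198, 0.1304]
eef_rot: [0.015, 1.57, -0.015]
contact_force: [0.3, -0.5, 0.0]
grip_width: 0.0194
```

Request:
{"api": "move_arm", "payload": {"deltas": [[0, 0.96, -0.91, 0, 0, 0], [0, 0.96, -0.91, 0, 0, 0], [0, 0.96, -0.91, 0, 0, 0], [0, 0.96, -0.91, 0, 0, 0], [0, 0.96, -0.91, 0, 0, 0]]}}

```text
time: 32.55
tool_pos: [0.5195, 0.0032, 0.1291]
eef_rot: [0.015, 1.57, -0.015]
contact_force: [1.1, -0.4, 0.0]
grip_width: 0.0198
```

Request:
{"api": "move_arm", "payload": {"deltas": [[0, 0.96, -0.91, 0, 0, 0], [0, 0.96, -0.91, 0, 0, 0], [0, 0.96, -0.91, 0, 0, 0], [0, 0.96, -0.91, 0, 0, 0], [0, 0, 0, 0, 0, 0]]}}

```text
time: 32.97
tool_pos: [0.4289, 0.1028, 0.1293]
eef_rot: [0.014, 1.57, -0.012]
contact_force: [-0.1, -0.0, 0.6]
grip_width: 0.0197
```

Request:
{"api": "move_arm", "payload": {"deltas": [[0.8, 0, 0, 0, 0, 0], [0.8, 0, 0, 0, 0, 0], [0.6, 0, 0, 0, 0, 0], [0, 0, 0, 0, 0, 0], [0, 0, 0, 0, 0, 0]]}}

```text
time: 33.38
tool_pos: [0.4314, 0.0999, 0.0738]
eef_rot: [0.015, 1.571, -0.015]
contact_force: [0.3, 0.5, 0.6]
grip_width: 0.02
```

```bash
python3 -c "
from h import *
plan((.431,.1005,.028,-1))
p,d=snap('top','t2'); cv2.imwrite('pics/t2c.png',cv2.resize(p[180:270,220:340,::-1],None,fx=5,fy=5,interpolation=cv2.INTER_CUBIC))
p,d=snap('side','s13'); cv2.imwrite('pics/s13c.png',cv2.resize(p[150:250,170:290,::-1],None,fx=5,fy=5,interpolation=cv2.INTER_CUBIC))"
```

```text
t 33.38 pos [0.4314 0.0999 0.0738] w 0.02 F [0.3 0.5 0.6] zaxis [ 1.    -0.019 -0.001] xaxis [-0.001 -0.    -1.   ]
(0.431, 0.1005, 0.028, -1) shift [ 1.83  0.02 -0.02] turn [-0.02 -0.01  0.  ] rows 2 per row [ 0.92  0.01 -0.01 -0.01 -0.    0.  ]
```

View pics/s13c.png

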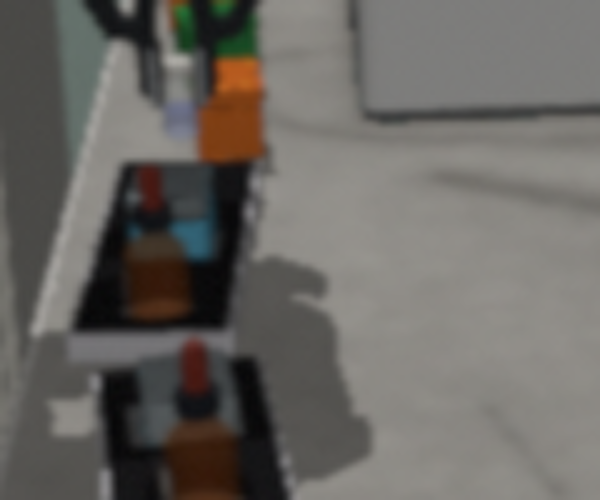

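The vial hangs upright at (180,95) over the far recess, clear of the orange block. Lowering.

Request:
{"api": "move_arm", "payload": {"deltas": [[0.6, 0.02, 0, 0, 0, 0], [0.5, 0, 0, 0, 0, 0], [0.3, 0, 0, 0, 0, 0], [0.2, 0, 0, 0, 0, 0], [0.1, 0, 0, 0, 0, 0]]}}

```text
time: 33.9
tool_pos: [0.4313, 0.1005, 0.0303]
eef_rot: [0.015, 1.572, -0.015]
contact_force: [-0.4, -0.3, 0.1]
grip_width: 0.0194
```

Request:
{"api": "move_arm", "payload": {"deltas": [[0.05, 0, 0, 0, 0, 0], [0.05, 0, 0, 0, 0, 0], [0, 0, 0, 0, 0, 0], [0, 0, 0, 0, 0, 0]]}}

```text
time: 34.23
tool_pos: [0.4317, 0.1006, 0.0286]
eef_rot: [0.015, 1.57, -0.015]
contact_force: [-0.2, -0.2, -0.5]
grip_width: 0.0197
```

```bash
python3 -c "
from h import *
plan((.431,.1005,.0268,-1))"
```

```text
t 34.23 pos [0.4317 0.1006 0.0286] w 0.0197 F [-0.2 -0.2 -0.5] zaxis [ 1.    -0.019  0.   ] xaxis [ 0.  0. -1.]
(0.431, 0.1005, 0.0268, -1) shift [ 0.07 -0.   -0.03] turn [-0.02  0.   -0.  ] rows 1 per row [ 0.07 -0.   -0.03 -0.02  0.   -0.  ]
```

Request:
{"api": "move_arm", "payload": {"deltas": [[0.04, 0, -0.02, 0, 0, 0], [0.04, 0, 0, 0, 0, 0], [0, 0, 0, 0, 0, 0]]}}

```text
time: 34.48
tool_pos: [0.4312, 0.1006, 0.0268]
eef_rot: [0.015, 1.57, -0.015]
contact_force: [-2.5, -0.5, 5.9]
grip_width: 0.0201
```

Request:
{"api": "move_arm", "payload": {"deltas": [[0, 0, 0, 0, 0, 0], [0, 0, 0, 0, 0, 0], [0, 0, 0, 0, 0, 0], [0, 0, 0, 0, 0, 0], [0, 0, 0, 0, 0, 0]], "jaw": -0.3}}

```text
time: 34.9
tool_pos: [0.431, 0.1005, 0.0262]
eef_rot: [0.015, 1.571, -0.015]
contact_force: [-0.0, -0.4, -0.3]
grip_width: 0.0556
```

Request:
{"api": "move_arm", "payload": {"deltas": [[-0.5, 0, 0, 0, 0, 0], [-1, 0, 0, 0, 0, 0], [-1, 0, 0, 0, 0, 0], [-1, 0, 0, 0, 0, 0], [-1, 0, 0, 0, 0, 0]]}}

```text
time: 35.32
tool_pos: [0.4308, 0.1005, 0.14]
eef_rot: [0.015, 1.571, -0.015]
contact_force: [0.8, 0.3, 0.6]
grip_width: 0.0552
```

Request:
{"api": "move_arm", "payload": {"deltas": [[-1, 0.8, 0, 0, 0, 0], [-1, 1, 0, 0, 0, 0], [0, 1, 0, 0, 0, 0], [0, 1, 0, 0, 0, 0], [0, 1, 0, 0, 0, 0]]}}

```text
time: 35.73
tool_pos: [0.4333, 0.2218, 0.1893]
eef_rot: [0.015, 1.57, -0.015]
contact_force: [1.1, -0.9, 0.3]
grip_width: 0.0556
```

Request:
{"api": "move_arm", "payload": {"deltas": [[0, 1, -0.3, 0, 0, 0], [0, 1, -0.3, 0, 0, 0], [0, 1, -0.3, 0, 0, 0], [0, 1, -0.3, 0, 0, 0], [0, 0, 0, 0, 0, 0]]}}

```text
time: 36.15
tool_pos: [0.404, 0.3241, 0.1885]
eef_rot: [0.014, 1.572, -0.013]
contact_force: [0.6, 0.3, 0.2]
grip_width: 0.0556
```

```bash
python3 -c "
from h import *
plan()
p,d=snap('top','t3'); cv2.imwrite('pics/t3c.png',cv2.resize(p[140:270,215:425,::-1],None,fx=3.8,fy=3.8,interpolation=cv2.INTER_CUBIC))
p,d=snap('side','s14'); cv2.imwrite('pics/s14c.png',cv2.resize(p[150:270,170:330,::-1],None,fx=5,fy=5,interpolation=cv2.INTER_CUBIC)); W=world('side',d)
for n,c,z in(('bot2',(.466,-.2415),.103),('low',(.4525,-.165),.039),('bot3',(.428,-.0475),.103),('tall',(.4295,.0305),.055),('vial',(.431,.1005),.055)):
    for k in('side','top'):
        W=world(k,np.load('pics/'+('s14' if k=='side' else 't3')+'.npy'))
        i=(abs(W[...,2]-z)<.008)&(np.hypot(W[...,0]-c[0],W[...,1]-c[1])<.03); q=W[i]; print(n,k,len(q),z,q.mean(0).round(4) if len(q) else '',np.percentile(q[:,2],95).round(4) if len(q) else '')
"
```

```text
t 36.15 pos [0.404  0.3241 0.1885] w 0.0556 F [0.6 0.3 0.2] zaxis [ 1.    -0.017 -0.001] xaxis [-0.001  0.001 -1.   ]
bot2 side 27 0.103 [ 0.4664 -0.2436  0.1008] 0.1058
bot2 top 20 0.103 [ 0.4656 -0.2391  0.1005] 0.1052
low side 120 0.039 [ 0.4491 -0.1678  0.0411] 0.0435
low top 278 0.039 [ 0.4534 -0.1649  0.0395] 0.0434
bot3 side 21 0.103 [ 0.4296 -0.0485  0.1005] 0.1047
bot3 top 17 0.103 [ 0.4292 -0.0463  0.1005] 0.1041
tall side 96 0.055 [0.4369 0.028  0.0566] 0.0595
tall top 278 0.055 [0.4306 0.0319 0.0555] 0.0593
vial side 30 0.055 [0.4326 0.0993 0.0544] 0.0577
vial top 34 0.055 [0.4315 0.1016 0.0543] 0.0589
```

View pics/t3c.png

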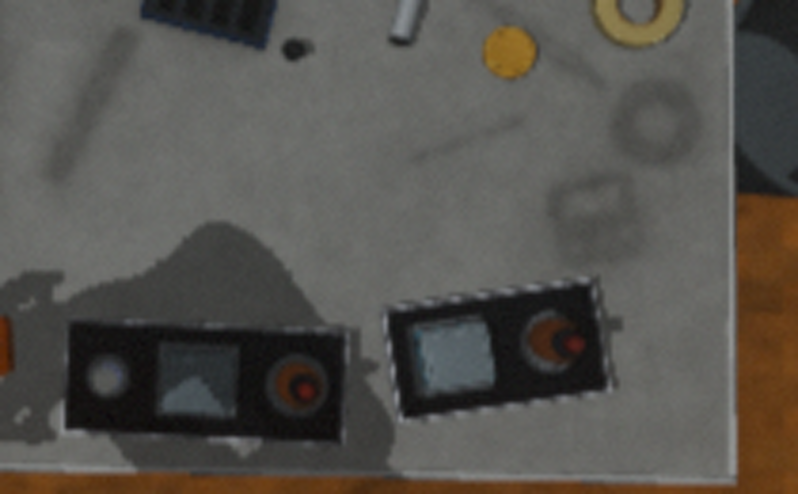

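View pics/s14c.png

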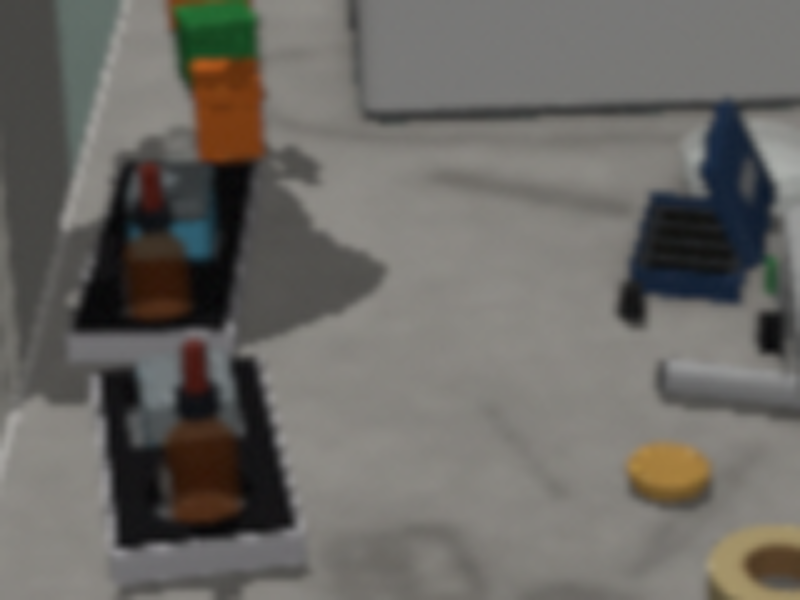

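All five parts are centred in their recesses at seated heights. In the top crop the vial is at (107,376), tall cassette (198,380), bottle b (297,385), low cassette (453,357) and bottle a (552,340). The stopper, tin and tape haven't moved. Handing in.

```bash
python3 -c "
from workcell import ticket
print(ticket.finish_job())"
```

```text
the job is handed in; nothing more can be done
None
```

Both kit trays are made up and the job is handed in. The short tray holds one dropper bottle and the low cassette; the long tray holds the other bottle, the tall cassette and the vial. The run took about 36 s of the 112 s allowed.

- **Seating:** In the last pictures from both cameras everything stood upright in its own recess. Mean top heights agreed with the seated values to about 3 mm: bottles 100–101 mm (103 expected), low cassette 40–41 (39), tall cassette 56–57 (55), vial 54 (55).
- **Left alone:** In the same pictures the stopper, brass tin and tape roll were where they began. The far-edge bottle lay outside them, but the arm never went near it. The gripper was well clear of everything.
- **One regrip:** My first grip on bottle a landed on its shoulder, so I let go and took it again 10 mm lower.
- **Disagreement:** The side camera put the tall cassette about 6 mm further from the robot than the top camera did. It only sees part of the lid there, past the bottle. The top view and the arm's own position at release agreed to about 2 mm, so I went with those.

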